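Clamp ring bands on the expanding mandrel

ROBOT

A 6-joint arm with a two-finger parallel gripper is mounted at the origin on the work surface. World frame = base frame: x ahead of the robot, y to its left, z up, the work surface at z = 0. Lengths are in mm, angles in rad, forces in N, time in s.
With the tool pointing down it reaches from about 300 to 775 mm from the base axis. Payload 14.6 kg.
Tool frame: the origin (TCP) lies on the front face of the gripper's body, between the roots of the fingers; the fingertips stand 97 mm ahead of it and the grasp point (between the pads) lies 78 mm ahead of it; z points along the fingers, y is the line along which they close (so a half turn about z gives the same grasp; the last joint's range is limited). The gripper opens to 94 mm and grips with 3 to 60 N. Pads are 16 mm wide; open, the fingers measure 119 mm over their backs; the gripper's body (75 mm by 177 mm) begins 78 mm behind the grasp point.
Start: joints at [-1.239, 0.3, 1.521, -0, 1.321, -0.067], TCP at [213.565, -506.834, 302.646] pointing down, gripper open.
Joint ranges: [-3.03, 3.03], [-0.79, 2.21], [0.23, 2.52], [-1.04, 4.18], [0, 3.07], [-2.55, 2.55]. Speed limits (rad/s): [2.22, 2.22, 2.57, 3.14, 3.14, 3.14].

INTERFACE

Orientations are given as [roll, pitch, yaw] about the fixed x, y, z axes, in that order (R = Rz(yaw) Ry(pitch) Rx(roll)).
In Python, from cell import * gives the robot as it stands.
- The arm moves only by the tool carry_out, never from a script. Its arguments are lists of equal length, an entry for each row: "slide": the shift along the world's x, y, z scaled (see below), a list of three; "dr": the turn, a rotation vector about the world's x, y, z scaled (see below), a list of three; "gripper": the opening in per cent of the stroke, from 0 (shut) to 100 (fully open). A call has 1 to 10 rows; each row is the pose to reach, as a shift and turn from the pose commanded when the call began, turning the shorter way round; what a row does not reach only later rows make up. The controller multiplies each number of a shift by 0.25 m and each number of a turn by 360 degrees. A row lasts 1/12 s, in which the tool goes at most 41.7 mm and 7.16 degrees, less where a joint would pass 70% of its speed; a pose out of reach is approached as far as the arm can. A call with a number of a shift or a turn outside -1 to 1 is refused whole. A call with a gripper value outside its range is refused whole. The fingers move at their own pace and stop on an object; "newtons" is the grip in N (left out, the last holds). Time passes only in rows, so rows that repeat a pose let the fingers close. It gives the time, the measured TCP pose, the force, the opening and the grip force at its end, in the units of the state.
- read_state(): the state, without advancing time (a new reading comes with each control period).
- camera(name): name is "scene" or "top"; returns the picture (420x560x3 uint8, red, green, blue); there is no depth.
- camera_model(name): a dict with "vfov" (degrees; the focal length in pixels is half the picture's height over the tangent of half this angle, whatever the lens; pixels are square), "cx", "cy" (the principal point, pixels), "R" (3x3) and "t" (3): a world point X has camera coordinates R X + t. Camera axes: x right, y down, z forward; pixel columns grow to the right and rows downward; lengths in mm; the calibration is good to about 2 mm. A picture is of the moment at which its call begins. camera_model takes no time and is no camera call.
- sign_off(): hands the job in; it is judged then, once.
The state is a dict: "clock": time; "joints": joint angles; "qd": joint speeds; "effort": joint torques, N m; "eef_pos": TCP position; "eef_rot": TCP orientation; "wrist_force": force on the tool from outside, world axes, zero at the start; "moment": the same for the moment, N m; "finger_gap": finger opening in mm; "finger_force": force on a finger pad.
Only numpy, scipy, OpenCV 4.12 (cv2) and the standard library are available. Lean on these libraries where they do the work, as an engineer would, in place of code of your own. Each camera call takes 0.05 s, during which the arm holds its last target. There are 200 camera calls.

TASK

Get ready: swing the torque wrench back anticlockwise to its stop so that the mandrel is slack, and slide the red thumb latch sideways so that the cover of the band box springs open. Then thread onto the upright mandrel, each fully home, first the black collar, next all the ring bands from the box in any order, last the blue collar. Finally clamp them: swing the wrench clockwise until it clicks (its handle breaks over at the hinge), going no more than a little past the click, and let go of it; leave the other things on the bench where they are.

Things in the scene. Friction and masses are not known exactly. Their poses are not given: they have to be found in the camera images.
- seat (a point): Foot of the mandrel, an upright split steel post 17 mm in diameter on the green holding fixture: the point on its axis at the top face of its steel flange (42 mm across), where the first ring comes to rest, 34 mm above the bench. z up, x and y the fixture's axes. The fixture is bolted down: a slab 80 (x) x 210 (y) mm, 30 mm high, the post on its centre line, 40 mm from its +y end.
- post_top (a point): Tip of the mandrel, on its axis, 82 mm above the seat; the last 12 mm are a cone that narrows to 8 mm. The draw screw that the wrench turns expands the split post from inside to grip the bands (this cannot be seen from outside).
- screw_axis (a point): Point on the upright axis of the draw screw, 80 mm above the bench and 120 mm from the mandrel, at the height of the wrench. A click-type torque wrench is fitted on this screw and stays on it; its handle runs out level from here. x, y, z are the fixture's axes (z up): when joint screw = 0 and joint click = 0 the handle points along this frame's -y.
- wrench_grip (a point): Middle of the wrench's black rubber grip, 152 mm from the screw's axis, 80 mm above the bench. The grip is a level round bar, 23 mm in diameter and 90 mm long (45 mm to either side of this point), free all round. -y of this frame points outwards along the handle; the handle turns in a level circle about the screw.
- screw (a joint): Turn of the draw screw with the wrench head, rad; grows as the handle is swung clockwise seen from above (tightening). Left part-tight at the start, between 0.45 and 0.95; it stays where it is left and takes about 2 N at the grip to turn either way. At 0 it meets its slack stop (mandrel fully slack; below 0.1 counts), at 1.25 it comes up tight.
- click (a joint): Break-over hinge of the wrench, rad: the knuckle between head and handle, 32 mm from the screw's axis; 0 = handle straight. Once the screw is tight and the pull on the grip reaches 10 N (the set torque), the handle breaks over clockwise against 10 to 14 N; a clear click is 0.06 or more (7 mm at the grip), its stop is at 0.45. It springs back straight when let go.
- box_floor (a point): Centre of the inner floor of the dark wooden band box (outside 120 x 200 mm, 34 mm high, walls and floor 4 mm, inside 112 x 192 mm), 4 mm above the bench. z up; -x points to its front, where the latch is. The box is screwed to the bench.
- cover (a joint): Opening angle of the box's clear, brass-edged cover, rad; 0 = shut, 1.85 = fully open. It is hinged on the box's back (+x) rim, a spring drives it open as soon as the latch lets go, and it then stays open leaning back.
- cover_edge (a point): Middle of the cover's front edge, 120 mm from its hinge.
- latch (a joint): Slide of the thumb latch, m; 0 = latched, up to 0.012; the cover is let go from about 0.007. It stays where it is left (about 1 N to move it).
- latch_knob (a point): Middle of the latch's red thumb piece (10 mm along x, 14 mm along y, 16 mm high: 8 mm up and 8 mm down from this point), 44 mm above the bench, on the ledge at the front of the box; the ledge's top is 33 mm above the bench. +y of this frame is the way the latch slides open (sideways, to the left seen from the robot).
- collar_mid (a point): Black plastic guard collar: a ring 34 mm outside, 22 mm bore, 12 mm high, lying flat on the bench. Goes on the mandrel first. This point is the ring's centre, half-way up; z is the ring's axis (either face may be up).
- cap_mid (a point): Blue plastic guard collar: a ring 34 mm outside, 22 mm bore, 14 mm high, lying flat on the bench. Goes on the mandrel last. This point is the ring's centre, half-way up; z is the ring's axis (either face may be up).
- band1_mid (a point): Yellow (brass) ring band, 28 mm outside, 22 mm bore, 10 mm high, lying flat on the floor of the band box; two to four of the four bands are there, the others are absent. This point is the ring's centre, half-way up; z is the ring's axis (either face may be up).
- band2_mid (a point): Silver-white ring band, 28 mm outside, 22 mm bore, 10 mm high, lying flat on the floor of the band box; two to four of the four bands are there, the others are absent. This point is the ring's centre, half-way up; z is the ring's axis (either face may be up).
- band3_mid (a point): Rose-pink ring band, 28 mm outside, 22 mm bore, 10 mm high, lying flat on the floor of the band box; two to four of the four bands are there, the others are absent. This point is the ring's centre, half-way up; z is the ring's axis (either face may be up).
- band4_mid (a point): Copper ring band, 28 mm outside, 22 mm bore, 10 mm high, lying flat on the floor of the band box; two to four of the four bands are there, the others are absent. This point is the ring's centre, half-way up; z is the ring's axis (either face may be up).
- pliers: Red-handled pliers, 130 mm long, lying flat; not part of the job. Origin at its underside.
- loupe: Black eye loupe, a cylinder 32 mm across and 28 mm high; not part of the job. Origin at its underside.
- bench_brush: Small wooden bench brush, 160 mm long; not part of the job. Origin at its underside.
- hammer: Chasing hammer with wooden handle, 220 mm long, lying flat; not part of the job. Origin at its underside.
- bowl: Aluminium bowl, 96 mm across, 34 mm high; not part of the job. Origin at its underside.
- jar: Amber glass jar, 56 mm across, 70 mm high; not part of the job. Origin at its underside.
- wire_spool: Spool of copper wire, 52 mm across, 36 mm high; not part of the job. Origin at its underside.

How it is judged:
By the outcome, as a careful person would: the job done as asked, in the order asked, and still so for the second after the job is handed in, with the robot touching nothing.
Of band1, band2, band3, band4 only 2 to 4 are there at a start; the rules pass over those that are not, and their reading is None.
At some moment in a run one of collar, cap may be knocked a few centimetres aside while the robot is not near it.
Once in a run the grip may slacken for a moment while it holds something.
It also fails if it takes over 210 s, if anything falls off the work surface, if the arm or the gripper's body presses on something with over 40 N, if the wrist force passes 120 N, or if a joint passes its speed limit or range.

## Working session

There is one attempt and no reset: what is moved stays moved. The work goes in short steps, Python scripts to look and compute and a tool call to move; the robot and the scene stay as the last step left them, time stands still between calls to the robot, and variables do not carry over. Pictures are saved under pics/ and viewed, at most 14 in all, crops included, and the job is handed in when it is done.

Besides the shell and the picture viewer there is one more tool, called after "Request:" as name(argument=value, ...) on one line, values as JSON. carry_out: Moves the arm, as the interface text tells. Its arguments: {"type":"object","properties":{"slide":{"type":"array","items":{"type":"array","items":{"type":"number","minimum":-1,"maximum":1}}},"dr":{"type":"array","items":{"type":"array","items":{"type":"number","minimum":-1,"maximum":1}}},"gripper":{"type":"array","items":{"type":"number"}},"newtons":{"type":"number"}},"required":["slide","dr","gripper"]}

```bash
mkdir -p pics; ls; cat > h.py <<'E'
from cell import *
import numpy as np, cv2
def snap(n,f,crop=None,scale=1):
    im=camera(n)[:,:,::-1]
    cv2.imwrite('pics/raw_'+f,im)
    if crop: x0,y0,x1,y1=crop; im=im[y0:y1,x0:x1]
    if scale!=1: im=cv2.resize(im,None,fx=scale,fy=scale,interpolation=cv2.INTER_CUBIC)
    cv2.imwrite('pics/'+f,im)
def foc(m): return 210/np.tan(np.radians(m['vfov'])/2)
def back(n,u,v,z):
    m=camera_model(n);R=np.array(m['R']);t=np.array(m['t']);f=foc(m)
    d=R.T@np.array([(u-m['cx'])/f,(v-m['cy'])/f,1]);c=-R.T@t
    return c+d*(z-c[2])/d[2]
def proj(n,X):
    m=camera_model(n);p=np.array(m['R'])@np.array(X,float)+np.array(m['t']);f=foc(m)
    return np.array([m['cx']+f*p[0]/p[2],m['cy']+f*p[1]/p[2]])
E
python3 - <<'E'
from h import *
snap('top','top0.png',scale=1.42);snap('scene','sc0.png',scale=1.42)
for n in('top','scene'):
    m=camera_model(n);print(m, -np.array(m['R']).T@np.array(m['t']))
print(read_state())
E
```

```text
pics
{'vfov': 56.29653630421004, 'cx': 274.39502225229893, 'cy': 204.29211797923867, 'R': array([[ 0.09041036, -0.99588427,  0.00636365],
       [-0.96881298, -0.08942939, -0.2310926 ],
       [ 0.23071059,  0.01472798, -0.97291095]]), 't': array([-55.30727244, 576.61828347, 854.45887961])} [366.50291947 -16.09747113 964.91657546]
{'vfov': 49.94626164205528, 'cx': 275.00569569333544, 'cy': 201.32264220995987, 'R': array([[ 0.30471539,  0.95244085, -0.00222808],
       [ 0.61487081, -0.19850173, -0.76323715],
       [-0.72738052,  0.23120013, -0.6461146 ]]), 't': array([-173.29204407, -269.635419  , 1507.73712497])} [1315.29431315 -237.06169054  767.98909784]
{'clock': 0.1, 'joints': array([-1.23858817e+00,  3.00408363e-01,  1.52150844e+00,  2.89407671e-06,
        1.32068060e+00, -6.66118294e-02]), 'qd': array([-0.00062168, -0.00343937, -0.00026243,  0.00040405,  0.00038141,
        0.00049185]), 'effort': array([ 7.48025705e-04, -5.32635319e+01, -3.53282332e+01,  7.09504983e-02,
        2.34932452e-02, -8.35287005e-05]), 'eef_pos': array([ 213.53178703, -506.71729112,  302.15141519]), 'eef_rot': array([-3.14059031e+00, -6.96763123e-05,  3.98819237e-01]), 'wrist_force': array([ 1.36257295, -0.70103686, -0.77911825]), 'moment': array([-0.01699286,  0.04325725, -0.00287908]), 'finger_force': 0.0, 'finger_gap': 94.04745047240286}
```

View pics/top0.png

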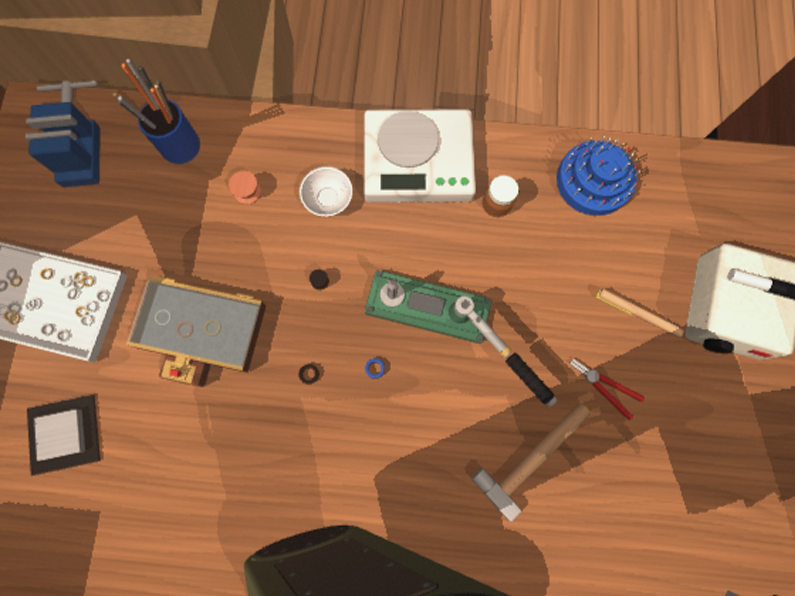

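View pics/sc0.png

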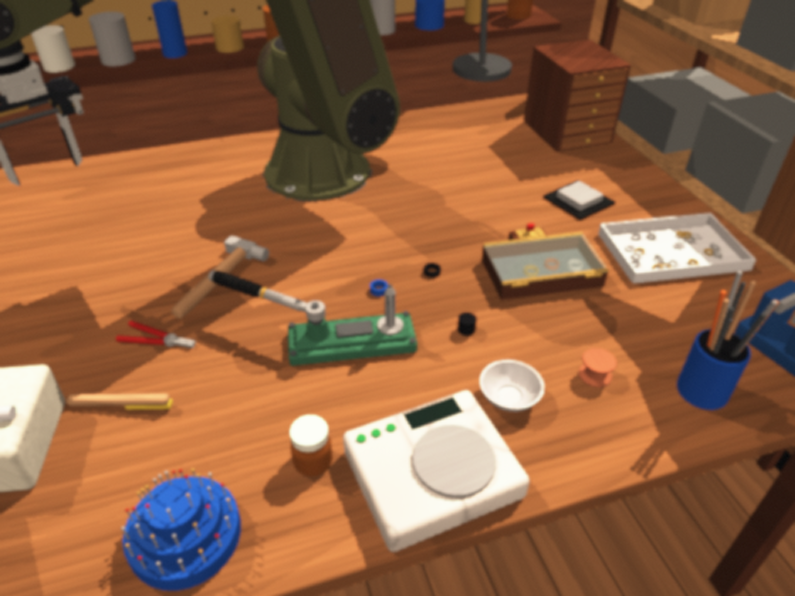

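The top view (scaled by 1.42) shows the box at (195,325) with three bands: silver (162,317), rose or copper (185,328) and yellow (213,327). The red latch is at (177,372), the black collar at (309,373) and the blue collar at (376,367). The post is at (392,295), the screw head at (465,305) and the wrench grip at about (527,377). I'll zoom in for better pixels.

```bash
python3 - <<'E'
from h import *
im=cv2.imread('pics/raw_top0.png')
a=cv2.resize(im[185:285,80:280],None,fx=4,fy=4,interpolation=cv2.INTER_CUBIC)[:,:]
b=cv2.resize(im[185:285,240:400],None,fx=5,fy=5,interpolation=cv2.INTER_CUBIC)
cv2.imwrite('pics/z1.png',a);cv2.imwrite('pics/z2.png',b)
E
```

```text
(no output)
```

View pics/z1.png

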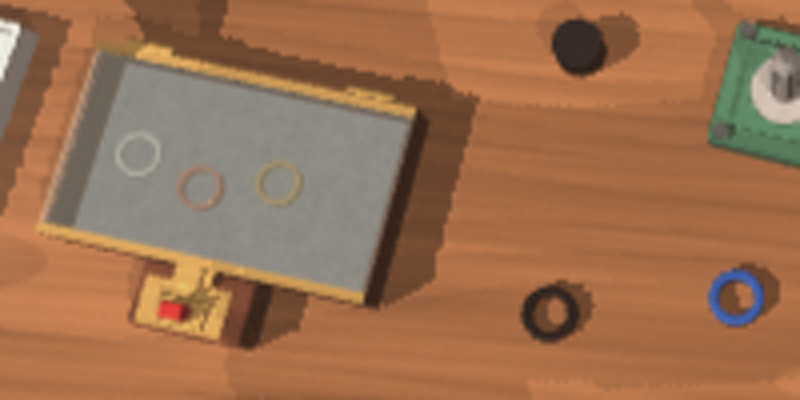

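View pics/z2.png

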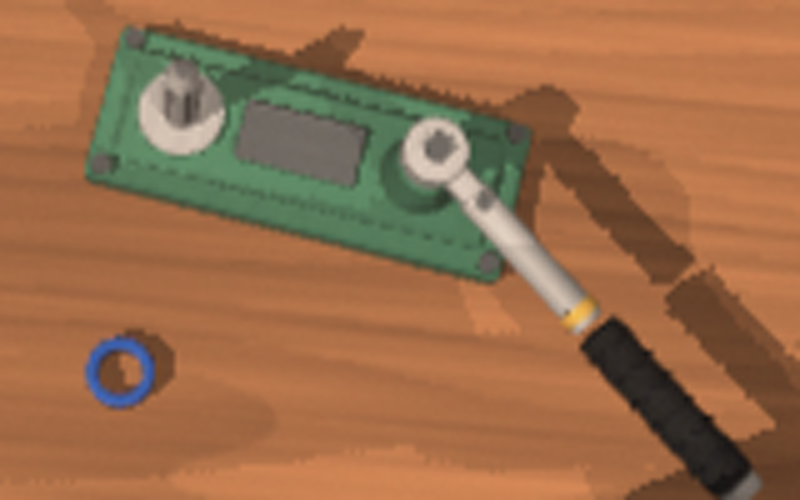

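The crops show three bands in the box, with clear rings and collars. I'll fit the centres with colour masks and project back.

```bash
cat >> h.py <<'E'
def ringc(im,u,v,r,cond):
    """centre of min enclosing circle/ellipse of pixels satisfying cond (on 4x upscaled HSV) near u,v"""
    S=6;x0,y0=int(u-r),int(v-r)
    a=cv2.resize(im[y0:int(v+r)+1,x0:int(u+r)+1],None,fx=S,fy=S,interpolation=cv2.INTER_CUBIC)
    m=cond(a).astype(np.uint8)
    c,_=cv2.findContours(m,cv2.RETR_EXTERNAL,cv2.CHAIN_APPROX_NONE)
    c=max(c,key=cv2.contourArea)
    (x,y),ax,an=cv2.fitEllipse(cv2.convexHull(c))
    return np.array([x0+(x+.5)/S-.5,y0+(y+.5)/S-.5]),np.array(ax)/S
E
python3 - <<'E'
from h import *
np.set_printoptions(precision=1,suppress=True)
im=cv2.imread('pics/raw_top0.png')
f=lambda a:a.astype(int)
black=lambda a:a.max(2)<75
blue=lambda a:f(a)[:,:,0]-f(a)[:,:,2]>30
red=lambda a:(f(a)[:,:,2]-f(a)[:,:,1]>100)
flange=lambda a:(a.min(2)>140)
sil=lambda a:(a.min(2)>155)
P=lambda x,y:(80+x/4,185+y/4); Q=lambda x,y:(240+x/5,185+y/5)
for n,p,r,c,z in[('black',P(550,313),10,black,12),('blue',Q(121,372),9,blue,14),('latch',P(172,309),6,red,52),('seat',Q(182,110),11,flange,34),
   ('head',Q(437,150),7,flange,86)]:
    q,ax=ringc(im,*p,r,c);print(n,q,ax,back('top',*q,z))
for n,p in[('silver',P(138,153)),('rose?',P(200,187)),('yellow',P(279,183))]:
    q=p; x,y=int(q[0]),int(q[1]); print(n,q,back('top',*q,14))
    w=f(im[y-7:y+8,x-7:x+8]); d=np.abs(w-np.median(w.reshape(-1,3),0)).sum(2)
    d[d<20]=0; yy,xx=np.mgrid[y-7:y+8,x-7:x+8]
    q=np.array([(d*xx).sum(),(d*yy).sum()])/d.sum(); 
    i=np.unravel_index(np.argsort(d.ravel())[-8:],d.shape);print('   ',q,back('top',*q,14),w[i].mean(0))
for n,p,z in[('tip',Q(185,65),116),('grip0',Q(605,332),80),('grip1',Q(732,478),80),('head',Q(437,148),86),
 ('fixc',Q(125,27),30),('fixc',Q(88,180),30),('fixc',Q(532,128),30),('fixc',Q(497,282),30),
 ('boxFL',P(40,230),34),('boxFR',P(370,303),34),('boxBR',P(418,110),34),('boxBL',P(97,47),34)]:
    print(n,back('top',*p,z))
E
```

```text
black [217.2 262.9] [13.2 14.1] [435.3 122.3  12. ]
blue [263.6 258.9] [13.5 13.8] [454.8  12.   14. ]
latch [122.  262.1] [4.7 6.6] [414.3 335.1  52. ]
seat [275.5 207.5] [15.5 17.1] [579.6  -5.4  34. ]
head [327.7 215.8] [12.2 16.6] [ 559.3 -126.7   86. ]
silver (114.5, 223.25) [508.3 384.9  14. ]
    [114.1 222.9] [509. 386.  14.] [156.2 168.5 174.4]
rose? (130.0, 231.75) [490.9 343.4  14. ]
    [129.8 231.7] [491. 344.  14.] [100.8 114.  133. ]
yellow (149.75, 230.75) [497.7 295.9  14. ]
    [149.5 230.6] [498.1 296.6  14. ] [101.6 123.  132.8]
tip [582.7  -7.7 116. ]
grip0 [ 485.5 -207.2   80. ]
grip1 [ 425.9 -265.9   80. ]
head [ 561.9 -125.8   86. ]
fixc [621.2  24.3  30. ]
fixc [543.   34.8  30. ]
fixc [ 588.6 -178.5   30. ]
fixc [ 511.5 -165.4   30. ]
boxFL [454.1 425.8  34. ]
boxFR [429.2 224.4  34. ]
boxBR [546.9 213.   34. ]
boxBL [567.9 413.5  34. ]
```

Fixture: seat about (579.5,-6), screw about (560.5,-125.5), and the wrench grip measures 152.7 mm from the screw, against 152 given, so these agree. The screw is near 0.6. Now I'll move in beside the grip with the fingers shut.

Request:
carry_out(slide=[[0.866, 1.0, 0], [0.866, 1.0, 0], [0.866, 1.0, 0], [0.866, 1.0, 0], [0.866, 1.0, 0], [0.866, 1.0, 0], [0.866, 1.0, 0], [0.866, 1.0, 0], [0.866, 1.0, 0], [0.866, 1.0, 0]], dr=[[0, 0, -0.086], [0, 0, -0.086], [0, 0, -0.086], [0, 0, -0.086], [0, 0, -0.086], [0, 0, -0.086], [0, 0, -0.086], [0, 0, -0.086], [0, 0, -0.086], [0, 0, -0.086]], gripper=[0, 0, 0, 0, 0, 0, 0, 0, 0, 0], newtons=20)

```text
clock: 0.93
eef_pos: [431.4, -254.9, 302.4]
eef_rot: [-3.141, 0.0, -0.138]
wrist_force: [0.2, -0.4, 0.5]
finger_gap: 30.6
finger_force: 0.0
```

Request:
carry_out(slide=[[0, 0.18, -0.2], [0, 0.18, -0.4], [0, 0.18, -0.574], [0, 0.18, -0.574], [0, 0.18, -0.574], [0, 0.18, -0.574], [0, 0.18, -0.574]], dr=[[0, 0, 0], [0, 0, 0], [0, 0, 0], [0, 0, 0], [0, 0, 0], [0, 0, 0], [0, 0, 0]], gripper=[0, 0, 0, 0, 0, 0, 0])

```text
clock: 1.52
eef_pos: [430.5, -213.0, 161.0]
eef_rot: [3.141, -0.002, -0.142]
wrist_force: [-0.0, 0.1, 0.1]
finger_gap: 0.3
finger_force: 0.0
```

Request:
carry_out(slide=[[0.05, -0.04, 0], [0.09, -0.07, 0], [0.13, -0.1, 0], [0.17, -0.125, 0], [0.2, -0.15, 0], [0.23, -0.17, 0], [0.26, -0.195, 0], [0.29, -0.215, 0], [0.32, -0.235, 0], [0.32, -0.235, 0]], dr=[[0, 0, 0], [0, 0, 0], [0, 0, 0], [0, 0, 0], [0, 0, 0], [0, 0, 0], [0, 0, 0], [0, 0, 0], [0, 0, 0], [0, 0, 0]], gripper=[0, 0, 0, 0, 0, 0, 0, 0, 0, 0])

```text
clock: 2.35
eef_pos: [511.2, -272.1, 161.7]
eef_rot: [3.14, -0.004, -0.142]
wrist_force: [0.3, -0.4, -0.0]
finger_gap: 0.3
finger_force: 0.0
```

```bash
python3 - <<'E'
from h import *
s=read_state();print(s['eef_pos'],s['wrist_force'])
snap('scene','s1.png',(200,150,450,270),3.2)
snap('top','t1.png',(80,170,400,300),2.5)
E
```

```text
[ 511.17691495 -272.10470468  161.65626865] [ 0.34504147 -0.44167823 -0.02553368]
```

View pics/t1.png

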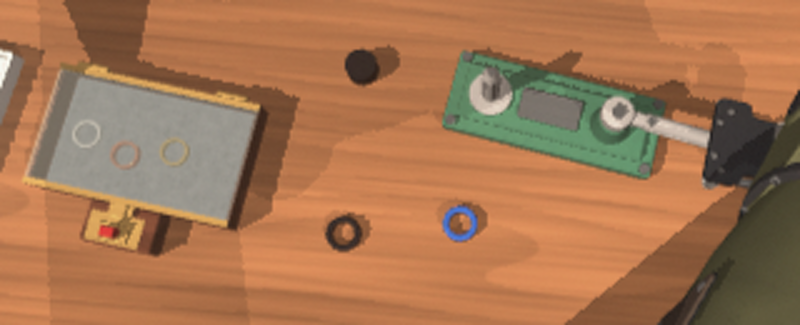

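View pics/s1.png

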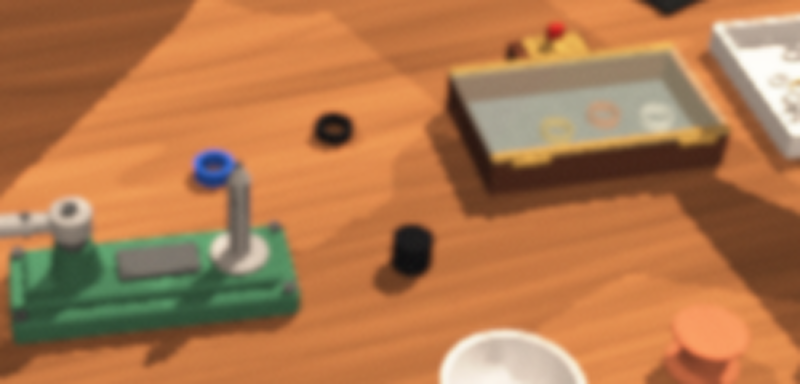

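The handle has swung almost into line with the fixture, with a small angle left. In the scene view the post tip is at about (238,168) and the flange at (239,253) in the crop. I'll push the rest of the way until it stops, and triangulate.

Request:
carry_out(slide=[[0.012, -0.001, 0], [0.024, -0.002, 0], [0.032, -0.003, 0], [0.04, -0.004, 0], [0.048, -0.005, 0], [0.048, -0.005, 0]], dr=[[0, 0, 0], [0, 0, 0], [0, 0, 0], [0, 0, 0], [0, 0, 0], [0, 0, 0]], gripper=[0, 0, 0, 0, 0, 0])

```text
clock: 2.95
eef_pos: [518.8, -271.7, 157.5]
eef_rot: [-3.14, 0.012, -0.142]
wrist_force: [-28.7, 0.6, 5.8]
finger_gap: 0.5
finger_force: 14.5
```

```bash
cat >> h.py <<'E'
def tri(a,b):
    A=[];B=[]
    for n,(u,v) in(('top',a),('scene',b)):
        m=camera_model(n);R=np.array(m['R']);t=np.array(m['t']);f=foc(m)
        d=R.T@np.array([(u-m['cx'])/f,(v-m['cy'])/f,1]);d/=np.linalg.norm(d);c=-R.T@t
        M=np.eye(3)-np.outer(d,d);A.append(M);B.append(M@c)
    return np.linalg.solve(sum(A),sum(B))
E
python3 - <<'E'
from h import *
np.set_printoptions(precision=1,suppress=True)
print(read_state()['eef_pos'],read_state()['wrist_force'])
S=lambda x,y:(200+(x+.5)/3.2-.5,150+(y+.5)/3.2-.5)
T=lambda x,y:(80+(x+.5)/2.5-.5,170+(y+.5)/2.5-.5)
for n,p,q,z in[('tip',T(491,71),S(238,168),116),('seat',T(490,92),S(239,253),34),('head',T(617,112),S(71,208),87),('latch',T(108,232),S(556,29),52),
  ('blue',(263.6,258.9),S(214,162),14),('black',(217.2,262.9),S(333,125),12),('silver',(114.1,222.9),S(656,115),14),('rose',(129.8,231.7),S(603,115),14),('yel',(149.5,230.6),S(557,128),14)]:
    print(n,tri(p,q),back('top',*p,z),back('scene',*q,z))
print(back('top',*T(705,137),80)-back('top',*T(617,113),84))
snap('top','t2.png')
E
```

```text
[ 518.8 -271.7  157.5] [-28.7   0.6   5.8]
tip [582.4  -6.1 115.1] [582.3  -5.8 116. ] [583.4  -6.7 116. ]
seat [582.3  -5.8  32.8] [582.   -5.7  34. ] [583.4  -6.3  34. ]
head [ 560.8 -122.9   91.3] [ 561.7 -123.6   87. ] [ 556.2 -121.9   87. ]
latch [414.2 335.5  47.8] [413.6 332.8  52. ] [419.2 333.5  52. ]
blue [455.1  12.6  13.5] [454.9  12.   14. ] [455.7  13.1  14. ]
black [435.7 123.1  10. ] [435.4 122.3  12. ] [438.  122.7  12. ]
silver [509.3 386.9  12.1] [509.  386.1  14. ] [511.4 385.4  14. ]
rose [491.8 346.5   8.6] [491.  343.9  14. ] [497.6 343.   14. ]
yel [498.8 298.6  11.4] [498.  296.5  14. ] [501.5 298.   14. ]
[-14.2 -82.3  -4. ]
```

The slack stop is reached, with 29 N of reaction at the expected finger position. The seat triangulates to (582,-6). Next I'll back off and go to the latch.

Request:
carry_out(slide=[[-0.06, 0, 0], [-0.06, 0, 0], [-0.06, 0, 0.32], [-0.06, 0, 0.32], [-0.1, 1.0, 0.32], [-0.1, 1.0, 0.32], [-0.1, 1.0, 0.32], [-0.1, 1.0, 0.32], [-0.1, 1.0, 0.32], [-0.1, 1.0, 0.32]], dr=[[0, 0, 0], [0, 0, 0], [0, 0, 0], [0, 0, 0], [0, 0, 0], [0, 0, 0], [0, 0, 0], [0, 0, 0], [0, 0, 0], [0, 0, 0]], gripper=[0, 0, 0, 0, 0, 0, 0, 0, 0, 0])

```text
clock: 3.83
eef_pos: [496.9, -19.9, 239.7]
eef_rot: [-3.141, -0.001, -0.142]
wrist_force: [0.7, 0.6, 0.2]
finger_gap: 0.5
finger_force: 0.0
```

Request:
carry_out(slide=[[-0.2, 1.0, 0], [-0.2, 1.0, 0], [-0.2, 1.0, 0], [-0.2, 1.0, 0], [-0.2, 1.0, 0], [-0.2, 1.0, 0], [-0.2, 1.0, 0]], dr=[[0, 0, 0], [0, 0, 0], [0, 0, 0], [0, 0, 0], [0, 0, 0], [0, 0, 0], [0, 0, 0]], gripper=[0, 0, 0, 0, 0, 0, 0])

```text
clock: 4.42
eef_pos: [445.7, 233.2, 239.7]
eef_rot: [-3.14, -0.001, -0.137]
wrist_force: [-0.0, -0.6, 0.5]
finger_gap: 0.4
finger_force: 0.0
```

Request:
carry_out(slide=[[-0.142, 0.326, 0], [-0.142, 0.326, 0], [-0.142, 0.326, 0], [-0.142, 0.326, 0], [-0.142, 0.326, -0.2], [-0.142, 0.326, -0.35], [-0.142, 0.326, -0.4], [-0.142, 0.326, -0.4], [-0.142, 0.326, -0.4]], dr=[[0, 0, 0], [0, 0, 0], [0, 0, 0], [0, 0, 0], [0, 0, 0], [0, 0, 0], [0, 0, 0], [0, 0, 0], [0, 0, 0]], gripper=[0, 0, 0, 0, 0, 0, 0, 0, 0])

```text
clock: 5.17
eef_pos: [412.3, 308.6, 139.4]
eef_rot: [3.141, 0.0, -0.143]
wrist_force: [-0.4, 0.9, 0.7]
finger_gap: 0.4
finger_force: 0.0
```

Request:
carry_out(slide=[[0.001, 0.012, 0], [0.002, 0.024, 0], [0.003, 0.034, 0], [0.004, 0.044, 0], [0.006, 0.054, 0], [0.007, 0.064, 0], [0.007, 0.064, 0]], dr=[[0, 0, 0], [0, 0, 0], [0, 0, 0], [0, 0, 0], [0, 0, 0], [0, 0, 0], [0, 0, 0]], gripper=[0, 0, 0, 0, 0, 0, 0])

```text
clock: 5.75
eef_pos: [413.7, 326.1, 139.9]
eef_rot: [-3.14, -0.001, -0.141]
wrist_force: [1.3, -1.4, 3.9]
finger_gap: 0.6
finger_force: 1.3
```

```bash
python3 - <<'E'
from h import *
print(read_state()['eef_pos'],read_state()['wrist_force'])
a=camera('scene')[:,:,::-1];b=camera('top')[:,:,::-1]
cv2.imwrite('pics/rs3.png',a);cv2.imwrite('pics/rt3.png',b)
a=cv2.resize(a[110:260,200:460],None,fx=3,fy=3)[:300]
cv2.imwrite('pics/c3.png',np.vstack([a[:, :780],cv2.resize(b[170:270,60:320],None,fx=3,fy=3)]))
E
```

```text
[413.72001778 326.13136013 139.91247491] [ 1.33245955 -1.41080177  3.94104673]
```

View pics/c3.png

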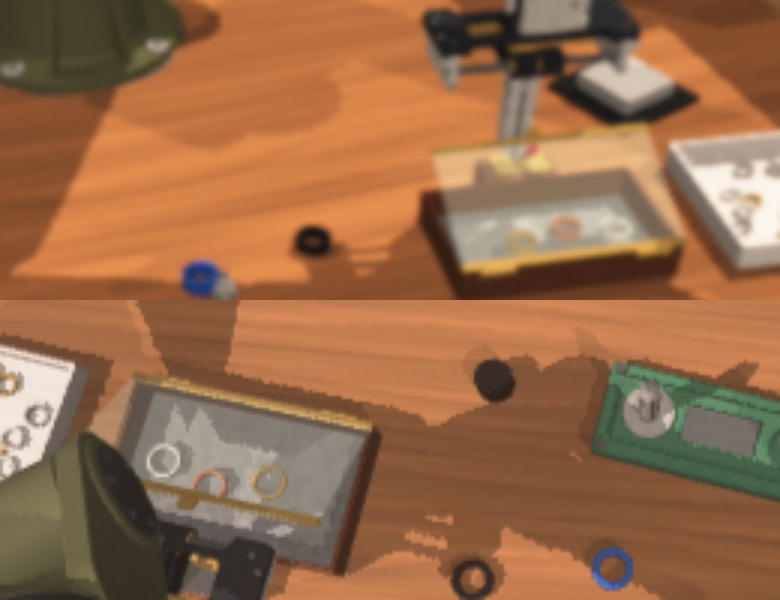

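The cover is springing open. Next is the black collar.

Request:
carry_out(slide=[[0, -0.03, 0], [0, -0.03, 0.2], [0, -0.1, 0.2], [0.089, -0.813, 0.2], [0.089, -0.813, 0.2], [0.089, -0.813, 0.2], [0.089, -0.813, 0.2], [0.089, -0.813, 0.2], [0.089, -0.813, 0.2], [0.089, -0.813, 0.2]], dr=[[0, 0, 0], [0, 0, 0], [0, 0, 0], [0, 0, 0], [0, 0, 0], [0, 0, 0], [0, 0, 0], [0, 0, 0], [0, 0, 0], [0, 0, 0]], gripper=[0, 0, 0, 50, 50, 50, 50, 50, 50, 50])

```text
clock: 6.68
eef_pos: [435.4, 121.6, 189.1]
eef_rot: [-3.142, 0.0, -0.143]
wrist_force: [0.2, 1.0, 0.6]
finger_gap: 43.9
finger_force: 0.0
```

```bash
python3 - <<'E'
from h import *
print(read_state()['eef_pos'])
a=camera('scene')[:,:,::-1];b=camera('top')[:,:,::-1]
cv2.imwrite('pics/rs4.png',a);cv2.imwrite('pics/rt4.png',b)
f=lambda a:a.astype(int)
black=lambda a:a.max(2)<60
print(proj('scene',[435.5,122.5,12]),proj('scene',[455,12.3,14]))
q,ax=ringc(a,*proj('scene',[435.5,122.5,6]),12,black);print(q,ax,back('scene',*q,6))
A=cv2.resize(a[110:250,220:470],None,fx=3,fy=3)[:300]
cv2.imwrite('pics/c4.png',A)
E
```

```text
[435.43078851 121.64162597 189.100639  ]
[303.31265967 188.17212654] [266.16061482 200.16856755]
[303.78578313 190.09115855] [ 8.50830841 10.12723986] [436.68059379 123.66325532   6.        ]
```

View pics/c4.png

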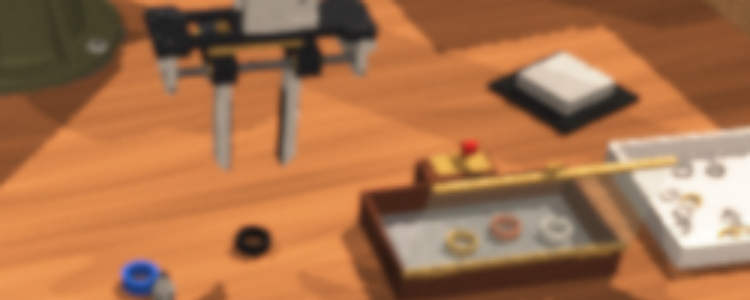

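The cover is open and the collar lies under the fingers where I expected it. Grasping now.

Request:
carry_out(slide=[[0, 0, -0.15], [0, 0, -0.25], [0, 0, -0.32], [0, 0, -0.356], [0, 0, -0.356], [0, 0, -0.356], [0, 0, -0.356], [0, 0, -0.356], [0, 0, -0.356], [0, 0, -0.356]], dr=[[0, 0, 0], [0, 0, 0], [0, 0, 0], [0, 0, 0], [0, 0, 0], [0, 0, 0], [0, 0, 0], [0, 0, 0], [0, 0, 0], [0, 0, 0]], gripper=[50, 50, 50, 50, 50, 20, 20, 20, 20, 20], newtons=15)

```text
clock: 7.62
eef_pos: [435.9, 122.4, 100.9]
eef_rot: [-3.141, -0.001, -0.142]
wrist_force: [-1.4, 2.8, 6.4]
finger_gap: 32.9
finger_force: 15.0
```

Request:
carry_out(slide=[[0, 0, 0.1], [0, 0, 0.2], [0, 0, 0.35], [0, 0, 0.5], [0, 0, 0.56], [0, 0, 0.56], [0, 0, 0.56]], dr=[[0, 0, 0], [0, 0, 0], [0, 0, 0], [0, 0, 0], [0, 0, 0], [0, 0, 0], [0, 0, 0]], gripper=[20, 20, 20, 20, 20, 20, 20])

```text
clock: 8.2
eef_pos: [435.5, 122.2, 240.4]
eef_rot: [-3.141, -0.001, -0.142]
wrist_force: [-0.5, -0.4, -0.2]
finger_gap: 32.8
finger_force: 15.0
```

Request:
carry_out(slide=[[0.1, -0.09, 0], [0.25, -0.22, 0], [0.4, -0.35, 0], [0.5, -0.44, 0], [0.56, -0.49, 0], [0.586, -0.514, 0], [0.586, -0.514, 0], [0.586, -0.514, 0], [0.586, -0.514, 0]], dr=[[0, 0, 0], [0, 0, 0], [0, 0, 0], [0, 0, 0], [0, 0, 0], [0, 0, 0], [0, 0, 0], [0, 0, 0], [0, 0, 0]], gripper=[20, 20, 20, 20, 20, 20, 20, 20, 20])

```text
clock: 8.95
eef_pos: [581.1, -5.3, 239.5]
eef_rot: [-3.142, 0.001, -0.141]
wrist_force: [0.0, 1.0, -0.3]
finger_gap: 33.3
finger_force: 15.0
```

```bash
python3 - <<'E'
from h import *
print(read_state()['eef_pos'],read_state()['finger_gap'])
a=camera('scene')[:,:,::-1];b=camera('top')[:,:,::-1]
cv2.imwrite('pics/rs5.png',a);cv2.imwrite('pics/rt5.png',b)
print(proj('scene',[582,-6,140]),proj('scene',[582,-6,116]),proj('top',[582,-6,116]))
A=cv2.resize(a[150:250,230:330],None,fx=4,fy=4,interpolation=2);B=cv2.resize(b[170:270,230:330],None,fx=4,fy=4,interpolation=2)
cv2.imwrite('pics/c5.png',np.hstack([A,B]))
E
```

```text
[581.13988452  -5.2735042  239.47127811] 33.25987323813549
[274.10883007 193.39874541] [274.14654468 201.71397334] [276.19891733 198.24139391]
```

View pics/c5.png

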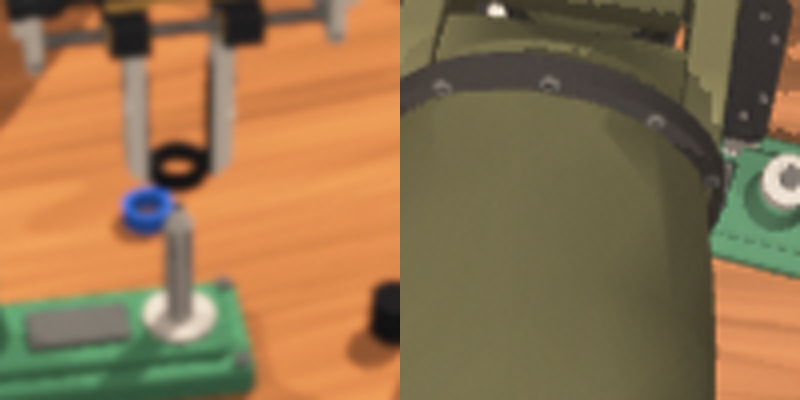

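In the scene view the ring hangs directly over the post tip: ring at (179,167), tip at (179,210) in the crop. Lowering past the cone.

Request:
carry_out(slide=[[0.002, 0, -0.06], [0.002, 0, -0.1], [0.002, 0, -0.13], [0.002, 0, -0.16], [0.002, 0, -0.18], [0.002, 0, -0.2], [0.002, 0, -0.2]], dr=[[0, 0, 0], [0, 0, 0], [0, 0, 0], [0, 0, 0], [0, 0, 0], [0, 0, 0], [0, 0, 0]], gripper=[20, 20, 20, 20, 20, 20, 20])

```text
clock: 9.63
eef_pos: [582.3, -6.2, 189.2]
eef_rot: [3.142, 0.001, -0.142]
wrist_force: [0.2, -0.3, -0.6]
finger_gap: 33.3
finger_force: 15.0
```

Request:
carry_out(slide=[[0, 0, -0.06], [0, 0, -0.11], [0, 0, -0.15], [0, 0, -0.18], [0, 0, -0.2], [0, 0, -0.212], [0, 0, -0.212], [0, 0, -0.212]], dr=[[0, 0, 0], [0, 0, 0], [0, 0, 0], [0, 0, 0], [0, 0, 0], [0, 0, 0], [0, 0, 0], [0, 0, 0]], gripper=[20, 20, 20, 20, 20, 20, 20, 20])

```text
clock: 10.3
eef_pos: [582.7, -6.3, 137.4]
eef_rot: [-3.142, -0.0, -0.142]
wrist_force: [0.5, -0.8, 0.0]
finger_gap: 33.3
finger_force: 15.0
```

Request:
carry_out(slide=[[0, 0, 0], [0, 0, 0], [0, 0, 0], [0, 0, 0], [0, 0, 0.1], [0, 0, 0.2], [0, 0, 0.35], [0, 0, 0.412], [0, 0, 0.412]], dr=[[0, 0, 0], [0, 0, 0], [0, 0, 0], [0, 0, 0], [0, 0, 0], [0, 0, 0], [0, 0, 0], [0, 0, 0], [0, 0, 0]], gripper=[45, 45, 45, 45, 45, 45, 45, 45, 45])

```text
clock: 11.05
eef_pos: [583.6, -6.4, 244.6]
eef_rot: [-3.141, -0.007, -0.142]
wrist_force: [-0.3, -0.6, 0.1]
finger_gap: 42.2
finger_force: 0.0
```

```bash
python3 - <<'E'
from h import *
np.set_printoptions(precision=2,suppress=True)
a=camera('scene')[:,:,::-1];b=camera('top')[:,:,::-1]
cv2.imwrite('pics/rs6.png',a);cv2.imwrite('pics/rt6.png',b)
A=cv2.resize(a[170:250,230:330],None,fx=4,fy=4,interpolation=2)
A2=cv2.resize(a[150:230,330:430],None,fx=4,fy=4,interpolation=2);
B=cv2.resize(b[190:280,90:290],None,fx=4,fy=4,interpolation=2)[:279]
cv2.imwrite('pics/c6.png',np.vstack([np.hstack([A,A2]),B]))
print(proj('top',[509,386,34]))
E
```

```text
[110.88 221.38]
```

View pics/c6.png

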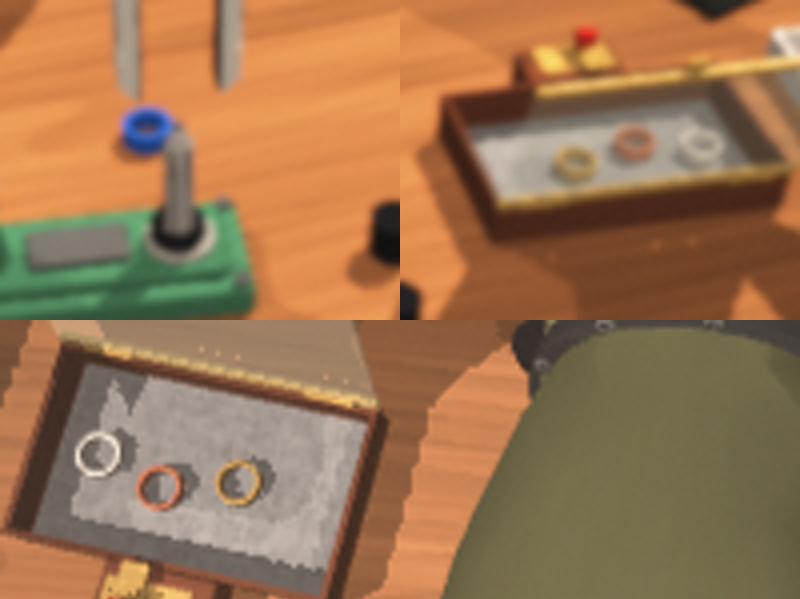

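The collar is seated and the cover is fully open. In the lower crop, silver is at (98,455), rose at (160,488), yellow at (239,483), and the left wall's floor edge at (56,455).

```bash
python3 - <<'E'
from h import *
np.set_printoptions(precision=1,suppress=True)
b=cv2.imread('pics/rt6.png');a=cv2.imread('pics/rs6.png')
f=lambda a:a.astype(int)
def rc(im,u,v,r,n):
    c=im[int(v)-r:int(v)+r+1,int(u)-r:int(u)+r+1]
U=lambda x,y:(90+(x+.5)/4-.5,190+(y-320+.5)/4-.5)
V=lambda x,y:(330+(x-400+.5)/4-.5,150+(y+.5)/4-.5)
for n,p,q in[('sil',U(98,455),V(700,143)),('rose',U(160,488),V(634,140)),('yel',U(239,483),V(576,161))]:
    print(n,back('top',*p,14),back('scene',*q,14),tri(p,q))
print('wall floor',back('top',*U(56,455),4), 'floor corners',[back('top',*U(x,y),4)[:2] for x,y in[(85,362),(33,527),(368,427),(325,597)]])
E
```

```text
sil [507.9 385.8  14. ] [510.5 385.8  14. ] [508.3 387.1  11.9]
rose [491.1 344.4  14. ] [493.9 345.1  14. ] [491.6 345.9  11.8]
yel [498.6 296.9  14. ] [502.3 297.3  14. ] [499.2 298.6  11.1]
wall floor [507.  415.9   4. ] floor corners [array([567.3, 409.1]), array([461.4, 421.4]), array([542.2, 226.1]), array([435.4, 236.8])]
```

Request:
carry_out(slide=[[-0.05, 0.17, 0], [-0.1, 0.34, 0], [-0.2, 0.7, 0], [-0.2, 0.7, 0], [-0.2, 0.7, 0], [-0.2, 0.7, 0]], dr=[[0, 0, 0], [0, 0, 0], [0, 0, 0], [0, 0, 0], [0, 0, 0], [0, 0, 0]], gripper=[38, 38, 38, 38, 38, 38])

```text
clock: 11.65
eef_pos: [531.1, 171.6, 238.4]
eef_rot: [3.141, 0.003, -0.138]
wrist_force: [0.1, -0.1, -0.3]
finger_gap: 35.8
finger_force: 0.0
```

Request:
carry_out(slide=[[-0.132, 0.514, 0], [-0.132, 0.514, 0], [-0.132, 0.514, 0], [-0.132, 0.514, 0], [-0.132, 0.514, -0.15], [-0.132, 0.514, -0.3], [-0.132, 0.514, -0.42], [-0.132, 0.514, -0.5], [-0.132, 0.514, -0.544], [-0.132, 0.514, -0.544]], dr=[[0, 0, 0], [0, 0, 0], [0, 0, 0], [0, 0, 0], [0, 0, 0], [0, 0, 0], [0, 0, 0], [0, 0, 0], [0, 0, 0], [0, 0, 0]], gripper=[38, 38, 38, 38, 38, 38, 38, 38, 38, 38])

```text
clock: 12.48
eef_pos: [499.7, 295.8, 102.2]
eef_rot: [3.14, 0.002, -0.142]
wrist_force: [-0.8, -0.4, -0.0]
finger_gap: 35.7
finger_force: 0.0
```

Request:
carry_out(slide=[[0, 0, 0], [0, 0, 0], [0, 0, 0], [0, 0, 0], [0, 0, 0]], dr=[[0, 0, 0], [0, 0, 0], [0, 0, 0], [0, 0, 0], [0, 0, 0]], gripper=[15, 15, 15, 15, 15])

```text
clock: 12.9
eef_pos: [499.6, 297.0, 104.1]
eef_rot: [3.142, 0.0, -0.142]
wrist_force: [0.2, 0.1, -1.3]
finger_gap: 27.5
finger_force: 15.0
```

Request:
carry_out(slide=[[0, 0, 0.15], [0, 0, 0.3], [0, 0, 0.45], [0, 0, 0.544], [0.07, -0.25, 0.544], [0.14, -0.5, 0.544], [0.14, -0.5, 0.544], [0.14, -0.5, 0.544]], dr=[[0, 0, 0], [0, 0, 0], [0, 0, 0], [0, 0, 0], [0, 0, 0], [0, 0, 0], [0, 0, 0], [0, 0, 0]], gripper=[15, 15, 15, 15, 15, 15, 15, 15])

```text
clock: 13.57
eef_pos: [535.7, 167.3, 240.4]
eef_rot: [3.141, -0.001, -0.145]
wrist_force: [-1.1, 1.5, -0.2]
finger_gap: 27.2
finger_force: 15.0
```

Request:
carry_out(slide=[[0.045, -0.17, 0], [0.09, -0.34, 0], [0.135, -0.51, 0], [0.17, -0.64, 0], [0.191, -0.714, 0], [0.191, -0.714, 0], [0.191, -0.714, 0], [0.191, -0.714, 0]], dr=[[0, 0, 0], [0, 0, 0], [0, 0, 0], [0, 0, 0], [0, 0, 0], [0, 0, 0], [0, 0, 0], [0, 0, 0]], gripper=[15, 15, 15, 15, 15, 15, 15, 15])

```text
clock: 14.23
eef_pos: [582.1, -5.4, 240.1]
eef_rot: [-3.141, 0.0, -0.141]
wrist_force: [-0.2, -0.5, -0.1]
finger_gap: 27.7
finger_force: 15.0
```

```bash
cat > chk.py <<'E'
from h import *
import sys
np.set_printoptions(precision=1,suppress=True)
s=read_state();print(s['eef_pos'],s['finger_gap'])
a=camera('scene')[:,:,::-1];cv2.imwrite('pics/rs_chk.png',a)
e=s['eef_pos'];p=proj('scene',[e[0],e[1],e[2]-97+2]);print('expected ring px',p)
# ring pixels = differ from wood inside window between fingers
cv2.imwrite('pics/chk.png',cv2.resize(a[int(p[1])-25:int(p[1])+75,int(p[0])-40:int(p[0])+40],None,fx=5,fy=5,interpolation=2))
E
python3 chk.py
```

```text
[582.1  -5.4 240.1] 27.67130198084356
expected ring px [274.4 191.6]
```

View pics/chk.png

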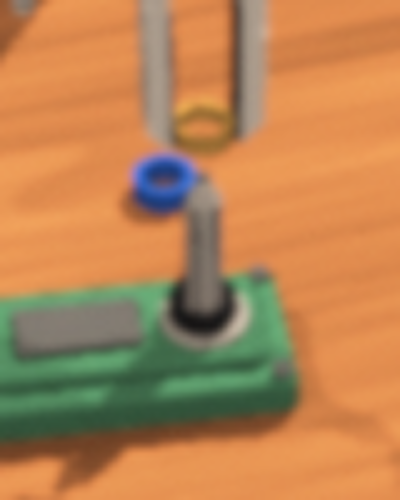

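The yellow ring hangs in line over the post: ring at (203,125), tip at (203,185) in the crop. Lowering.

Request:
carry_out(slide=[[0, 0, -0.06], [0, 0, -0.1], [0, 0, -0.13], [0, 0, -0.16], [0, 0, -0.18], [0, 0, -0.2], [0, 0, -0.2]], dr=[[0, 0, 0], [0, 0, 0], [0, 0, 0], [0, 0, 0], [0, 0, 0], [0, 0, 0], [0, 0, 0]], gripper=[15, 15, 15, 15, 15, 15, 15])

```text
clock: 14.87
eef_pos: [582.1, -6.2, 189.2]
eef_rot: [3.142, 0.001, -0.141]
wrist_force: [-1.2, 0.4, 0.1]
finger_gap: 27.4
finger_force: 15.0
```

Request:
carry_out(slide=[[0, 0, -0.06], [0, 0, -0.1], [0, 0, -0.13], [0, 0, -0.15], [0, 0, -0.17], [0, 0, -0.17], [0, 0, -0.17]], dr=[[0, 0, 0], [0, 0, 0], [0, 0, 0], [0, 0, 0], [0, 0, 0], [0, 0, 0], [0, 0, 0]], gripper=[15, 15, 15, 15, 15, 15, 15])

```text
clock: 15.45
eef_pos: [582.4, -6.3, 147.7]
eef_rot: [-3.142, -0.0, -0.142]
wrist_force: [0.2, 1.3, -0.6]
finger_gap: 27.4
finger_force: 15.0
```

Request:
carry_out(slide=[[0, 0, 0], [0, 0, 0], [0, 0, 0], [0, 0, 0.1], [0, 0, 0.2], [0, 0, 0.3], [0, 0, 0.37], [-0.07, 0.25, 0.37], [-0.14, 0.5, 0.37], [-0.14, 0.5, 0.37]], dr=[[0, 0, 0], [0, 0, 0], [0, 0, 0], [0, 0, 0], [0, 0, 0], [0, 0, 0], [0, 0, 0], [0, 0, 0], [0, 0, 0], [0, 0, 0]], gripper=[38, 38, 38, 38, 38, 38, 38, 38, 38, 38])

```text
clock: 16.28
eef_pos: [548.1, 115.1, 240.8]
eef_rot: [-3.141, -0.001, -0.143]
wrist_force: [0.5, 0.5, 0.2]
finger_gap: 35.7
finger_force: 0.0
```

Request:
carry_out(slide=[[-0.221, 0.904, 0], [-0.221, 0.904, 0], [-0.221, 0.904, 0], [-0.221, 0.904, 0], [-0.221, 0.904, 0], [-0.221, 0.904, 0], [-0.221, 0.904, 0], [-0.221, 0.904, 0]], dr=[[0, 0, 0], [0, 0, 0], [0, 0, 0], [0, 0, 0], [0, 0, 0], [0, 0, 0], [0, 0, 0], [0, 0, 0]], gripper=[38, 38, 38, 38, 38, 38, 38, 38])

```text
clock: 16.95
eef_pos: [492.9, 341.0, 240.1]
eef_rot: [3.142, -0.0, -0.139]
wrist_force: [-0.1, -0.5, -0.7]
finger_gap: 35.4
finger_force: 0.0
```

Request:
carry_out(slide=[[0, 0, -0.15], [0, 0, -0.3], [0, 0, -0.42], [0, 0, -0.5], [0, 0, -0.544], [0, 0, -0.544], [0, 0, -0.544]], dr=[[0, 0, 0], [0, 0, 0], [0, 0, 0], [0, 0, 0], [0, 0, 0], [0, 0, 0], [0, 0, 0]], gripper=[36, 36, 36, 36, 36, 36, 36])

```text
clock: 17.53
eef_pos: [495.4, 339.8, 106.3]
eef_rot: [-3.138, -0.004, -0.143]
wrist_force: [1.4, 2.0, 11.6]
finger_gap: 33.9
finger_force: 7.3
```

Request:
carry_out(slide=[[0, 0, 0], [0, 0, 0], [0, 0, 0], [0, 0, 0], [0, 0, 0]], dr=[[0, 0, 0], [0, 0, 0], [0, 0, 0], [0, 0, 0], [0, 0, 0]], gripper=[15, 15, 15, 15, 15])

```text
clock: 17.95
eef_pos: [495.1, 339.7, 106.4]
eef_rot: [-3.138, -0.004, -0.143]
wrist_force: [1.8, 3.2, 12.2]
finger_gap: 14.0
finger_force: 13.1
```

Request:
carry_out(slide=[[0, 0, 0.15], [0, 0, 0.3], [0, 0, 0.45], [0, 0, 0.544], [0.07, -0.25, 0.544], [0.14, -0.5, 0.544], [0.14, -0.5, 0.544], [0.14, -0.5, 0.544]], dr=[[0, 0, 0], [0, 0, 0], [0, 0, 0], [0, 0, 0], [0, 0, 0], [0, 0, 0], [0, 0, 0], [0, 0, 0]], gripper=[15, 15, 15, 15, 15, 15, 15, 15])

```text
clock: 18.62
eef_pos: [529.9, 208.8, 240.7]
eef_rot: [3.141, -0.001, -0.147]
wrist_force: [1.0, 0.4, -0.1]
finger_gap: 14.2
finger_force: 0.0
```

```bash
python3 - <<'E'
from h import *
np.set_printoptions(precision=2,suppress=True)
s=read_state();print(s['eef_pos'],s['joints'],s['wrist_force'])
a=camera('scene')[:,:,::-1];b=camera('top')[:,:,::-1]
cv2.imwrite('pics/rs7.png',a);cv2.imwrite('pics/rt7.png',b)
A=cv2.resize(a[130:240,230:430],None,fx=4,fy=4,interpolation=2)[:, :]
B=cv2.resize(b[190:260,80:280],None,fx=4,fy=4,interpolation=2)[:160+120]
cv2.imwrite('pics/c7.png',np.vstack([A[100:420],B]))
E
```

```text
[529.88 208.82 240.66] [ 0.31  0.4   1.54 -0.    1.21  2.03] [ 1.    0.37 -0.06]
```

View pics/c7.png

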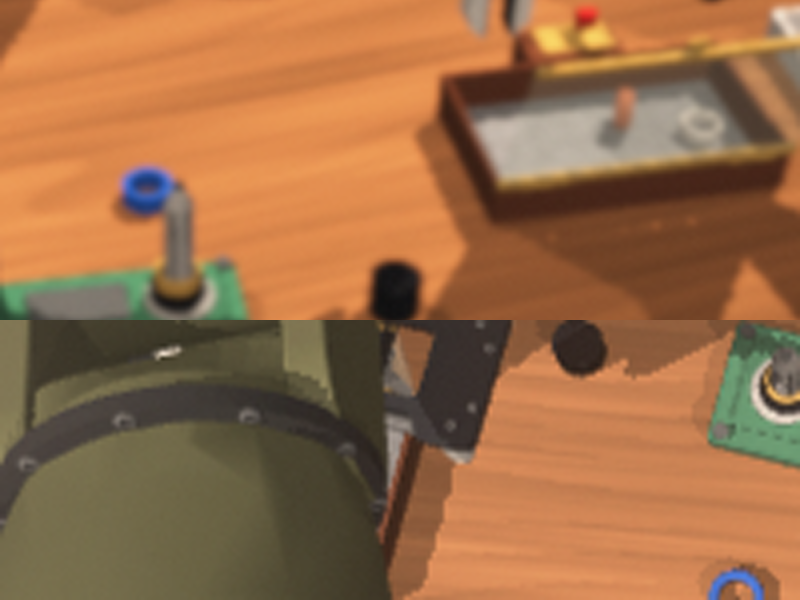

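Yellow is home. My move toward the rose band ended about 5 mm short because the row limit cut it off, and a finger tipped the band onto its edge. I'll clear the arm and locate it.

Request:
carry_out(slide=[[0, -0.15, 0], [0, -0.3, 0], [0, -0.45, 0], [0, -0.5, 0], [0, -0.5, 0], [0, -0.5, 0], [0, -0.5, 0], [0, -0.5, 0]], dr=[[0, 0, 0], [0, 0, 0], [0, 0, 0], [0, 0, 0], [0, 0, 0], [0, 0, 0], [0, 0, 0], [0, 0, 0]], gripper=[0, 0, 0, 0, 0, 0, 0, 0])

```text
clock: 19.38
eef_pos: [528.3, 91.5, 240.1]
eef_rot: [-3.141, 0.0, -0.14]
wrist_force: [0.5, -0.7, -0.5]
finger_gap: 0.2
finger_force: 0.0
```

```bash
python3 - <<'E'
from h import *
np.set_printoptions(precision=2,suppress=True)
s=read_state();print(s['eef_pos'],s['joints'],s['wrist_force'])
a=camera('scene')[:,:,::-1];b=camera('top')[:,:,::-1]
cv2.imwrite('pics/rs8.png',a);cv2.imwrite('pics/rt8.png',b)
A=cv2.resize(a[155:205,350:430],None,fx=6,fy=6,interpolation=2)
B=cv2.resize(b[205:255,95:175],None,fx=6,fy=6,interpolation=2)
cv2.imwrite('pics/c8.png',np.vstack([A,B])[:600])
E
```

```text
[528.33  91.5  240.08] [0.1  0.33 1.63 0.   1.18 1.81] [ 0.49 -0.74 -0.51]
```

View pics/c8.png

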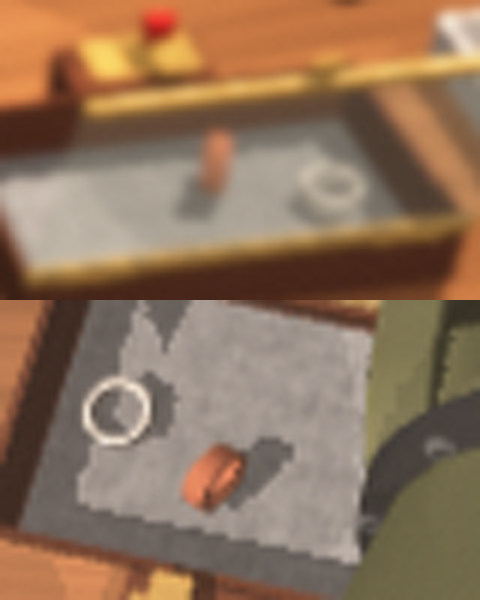

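The rose ring stands on edge, centred at about raw (130.7,234.3) in the top view. Its axis runs about (0.54,0.84) in x,y. I'll tip it flat towards -y with the closed fingers, pushing above its middle.

```bash
python3 - <<'E'
from h import *
np.set_printoptions(precision=1,suppress=True)
p=(95+214.5/6-.5,205+176.5/6-.5);q=(350+216/6-.5,155+161/6-.5)
r=back('top',*p,18);print(r,back('scene',*q,18),tri(p,q))
s=(95+116.5/6-.5,205+111/6-.5);t=(350+333/6-.5,155+188/6-.5)
print('silver',back('top',*s,12),tri(s,t))
print(read_state()['eef_pos'])
E
```

```text
[485.2 340.4  18. ] [483.1 342.3  18. ] [485.1 340.3  19.7]
silver [509.  387.3  12. ] [509.3 388.   10.9]
[528.3  91.2 240.1]
```

Request:
carry_out(slide=[[-0.06, 0.9, 0], [-0.06, 0.9, 0], [-0.06, 0.9, 0], [-0.06, 0.9, 0], [-0.06, 0.9, 0], [-0.06, 0.9, 0], [-0.06, 0.9, 0], [-0.06, 0.9, 0]], dr=[[0, 0, 0], [0, 0, 0], [0, 0, 0], [0, 0, 0], [0, 0, 0], [0, 0, 0], [0, 0, 0], [0, 0, 0]], gripper=[0, 0, 0, 0, 0, 0, 0, 0])

```text
clock: 20.15
eef_pos: [512.8, 316.2, 239.7]
eef_rot: [3.141, 0.001, -0.139]
wrist_force: [-0.0, -0.7, 0.1]
finger_gap: 0.3
finger_force: 0.0
```

Request:
carry_out(slide=[[-0.059, 0.187, 0], [-0.059, 0.187, 0], [-0.059, 0.187, 0], [-0.059, 0.187, -0.15], [-0.059, 0.187, -0.3], [-0.059, 0.187, -0.42], [-0.059, 0.187, -0.492], [-0.059, 0.187, -0.492], [-0.059, 0.187, -0.492]], dr=[[0, 0, 0], [0, 0, 0], [0, 0, 0], [0, 0, 0], [0, 0, 0], [0, 0, 0], [0, 0, 0], [0, 0, 0], [0, 0, 0]], gripper=[0, 0, 0, 0, 0, 0, 0, 0, 0])

```text
clock: 20.9
eef_pos: [499.1, 360.6, 117.2]
eef_rot: [3.141, 0.001, -0.143]
wrist_force: [0.2, -0.0, 1.2]
finger_gap: 0.4
finger_force: 0.0
```

Request:
carry_out(slide=[[-0.008, -0.012, 0], [-0.016, -0.025, 0], [-0.023, -0.036, 0], [-0.03, -0.047, 0], [-0.037, -0.058, 0], [-0.045, -0.071, 0], [-0.05, -0.08, 0], [-0.05, -0.08, 0]], dr=[[0, 0, 0], [0, 0, 0], [0, 0, 0], [0, 0, 0], [0, 0, 0], [0, 0, 0], [0, 0, 0], [0, 0, 0]], gripper=[0, 0, 0, 0, 0, 0, 0, 0])

```text
clock: 21.57
eef_pos: [485.9, 341.5, 117.2]
eef_rot: [3.141, 0.0, -0.142]
wrist_force: [0.1, 0.1, -1.0]
finger_gap: 0.6
finger_force: 0.0
```

Request:
carry_out(slide=[[0, 0, 0.2], [0, 0, 0.35], [0, 0, 0.492], [0, -0.3, 0.492], [0, -0.6, 0.492], [0, -0.9, 0.492], [0, -1, 0.492], [0, -1, 0.492], [0, -1, 0.492], [0, -1, 0.492]], dr=[[0, 0, 0], [0, 0, 0], [0, 0, 0], [0, 0, 0], [0, 0, 0], [0, 0, 0], [0, 0, 0], [0, 0, 0], [0, 0, 0], [0, 0, 0]], gripper=[0, 0, 0, 0, 0, 0, 36, 36, 36, 36])

```text
clock: 22.4
eef_pos: [486.1, 86.5, 240.3]
eef_rot: [3.141, -0.0, -0.146]
wrist_force: [0.4, 0.7, 0.5]
finger_gap: 24.0
finger_force: 0.0
```

```bash
python3 - <<'E'
from h import *
np.set_printoptions(precision=2,suppress=True)
s=read_state();print(s['eef_pos'])
a=camera('scene')[:,:,::-1];b=camera('top')[:,:,::-1]
cv2.imwrite('pics/rs9.png',a);cv2.imwrite('pics/rt9.png',b)
f=b.astype(int)
# copper-coloured pixels within the box interior
def blobs(im,x0,y0,x1,y1,n):
    S=6;c=cv2.resize(im[y0:y1,x0:x1],None,fx=S,fy=S,interpolation=2).astype(int)
    m=((c[:,:,2]-c[:,:,0])>30).astype(np.uint8)
    cs,_=cv2.findContours(m,cv2.RETR_EXTERNAL,cv2.CHAIN_APPROX_NONE)
    for k in cs:
        if cv2.contourArea(k)>300:
            (x,y),ax,an=cv2.fitEllipse(k);u=(x0+(x+.5)/S-.5,y0+(y+.5)/S-.5);print(n,np.array(u),np.array(ax)/S,an,back(n,*u,14))
blobs(b,118,215,148,246,'top')
blobs(a,366,168,402,194,'scene')
E
```

```text
[486.08  86.53 240.34]
top [137.06 238.61] [12.34 12.62] 43.07462692260742 [475.76 323.41  14.  ]
scene [382.17 175.17] [22.06 35.22] 83.92437744140625 [450.84 350.08  14.  ]
```

The rose ring is flat again: it is round in the top view, centred at about (476,324). Grasping it.

Request:
carry_out(slide=[[-0.038, 0.928, 0], [-0.038, 0.928, 0], [-0.038, 0.928, 0], [-0.038, 0.928, 0], [-0.038, 0.928, 0], [-0.038, 0.928, 0], [-0.038, 0.928, 0], [-0.038, 0.928, 0], [-0.038, 0.928, 0]], dr=[[0, 0, 0], [0, 0, 0], [0, 0, 0], [0, 0, 0], [0, 0, 0], [0, 0, 0], [0, 0, 0], [0, 0, 0], [0, 0, 0]], gripper=[40, 40, 40, 40, 40, 40, 40, 40, 40])

```text
clock: 23.25
eef_pos: [476.1, 324.3, 239.9]
eef_rot: [3.141, 0.0, -0.14]
wrist_force: [0.8, -0.5, 0.5]
finger_gap: 37.5
finger_force: 0.0
```

Request:
carry_out(slide=[[0, 0, -0.15], [0, 0, -0.3], [0, 0, -0.42], [0, 0, -0.48], [0, 0, -0.48]], dr=[[0, 0, 0], [0, 0, 0], [0, 0, 0], [0, 0, 0], [0, 0, 0]], gripper=[40, 40, 40, 40, 40])

```text
clock: 23.67
eef_pos: [475.6, 322.3, 116.8]
eef_rot: [3.138, 0.004, -0.143]
wrist_force: [0.8, -0.2, -0.3]
finger_gap: 38.1
finger_force: 0.0
```

Request:
carry_out(slide=[[0, 0, 0], [0, 0, -0.03], [0, 0, -0.064], [0, 0, -0.064], [0, 0, -0.064], [0, 0, -0.064], [0, 0, -0.064], [0, 0, -0.064], [0, 0, -0.064]], dr=[[0, 0, 0], [0, 0, 0], [0, 0, 0], [0, 0, 0], [0, 0, 0], [0, 0, 0], [0, 0, 0], [0, 0, 0], [0, 0, 0]], gripper=[40, 40, 40, 40, 15, 15, 15, 15, 15])

```text
clock: 24.42
eef_pos: [476.7, 323.9, 104.5]
eef_rot: [-3.141, -0.0, -0.141]
wrist_force: [-0.7, 0.3, 1.3]
finger_gap: 27.4
finger_force: 15.0
```

Request:
carry_out(slide=[[0, 0, 0.12], [0, 0, 0.26], [0, 0, 0.4], [0, 0, 0.544], [0.04, -0.125, 0.544], [0.08, -0.25, 0.544], [0.12, -0.375, 0.544], [0.16, -0.5, 0.544], [0.16, -0.5, 0.544], [0.16, -0.5, 0.544]], dr=[[0, 0, 0], [0, 0, 0], [0, 0, 0], [0, 0, 0], [0, 0, 0], [0, 0, 0], [0, 0, 0], [0, 0, 0], [0, 0, 0], [0, 0, 0]], gripper=[15, 15, 15, 15, 15, 15, 15, 15, 15, 15])

```text
clock: 25.25
eef_pos: [517.0, 197.7, 240.3]
eef_rot: [-3.141, -0.0, -0.144]
wrist_force: [0.1, -0.3, -1.3]
finger_gap: 27.5
finger_force: 15.0
```

Request:
carry_out(slide=[[0.045, -0.14, 0], [0.09, -0.28, 0], [0.135, -0.42, 0], [0.18, -0.56, 0], [0.225, -0.7, 0], [0.263, -0.821, 0], [0.263, -0.821, 0], [0.263, -0.821, 0], [0.263, -0.821, 0], [0.263, -0.821, 0]], dr=[[0, 0, 0], [0, 0, 0], [0, 0, 0], [0, 0, 0], [0, 0, 0], [0, 0, 0], [0, 0, 0], [0, 0, 0], [0, 0, 0], [0, 0, 0]], gripper=[15, 15, 15, 15, 15, 15, 15, 15, 15, 15])

```text
clock: 26.08
eef_pos: [582.2, -4.8, 240.2]
eef_rot: [-3.141, 0.0, -0.14]
wrist_force: [0.1, -0.3, -0.9]
finger_gap: 27.7
finger_force: 15.0
```

```bash
cat > chk.py <<'E'
from h import *
np.set_printoptions(precision=1,suppress=True)
s=read_state();e=s['eef_pos'];print(e,s['finger_gap'])
a=camera('scene')[:,:,::-1].astype(int);cv2.imwrite('pics/rs_chk.png',a)
p=proj('scene',[582.3,-6,e[2]-97+2]);print('post-axis px',p)
x0,y0=int(p[0])-12,int(p[1])-8
for y in range(y0,y0+18):  # coarse colour print of G channel and sat
    print(y,' '.join('%3d'%v for v in a[y,x0:x0+25].max(1)-a[y,x0:x0+25].min(1)))
E
python3 chk.py
```

```text
[582.2  -4.8 240.2] 27.693845260215145
post-axis px [274.1 191.7]
183  83  46  33  31  31  36  58 102 132 140 141 140 142 142 144 145 145 138 109  53  27  29  32  35  54
184  85  46  34  31  31  36  60 106 137 145 145 146 146 147 148 147 147 139 111  54  28  28  32  37  58
185  87  49  33  31  31  35  59 109 140 147 148 148 149 149 149 148 148 138 106  50  26  28  31  37  62
186  91  50  35  31  31  34  57 107 142 147 147 148 147 148 148 148 145 133  97  45  26  28  31  38  63
187  97  54  35  31  30  34  57 110 142 148 143 137 132 132 135 139 137 125  90  40  25  29  31  38  63
188 103  60  36  31  31  34  58 107 135 133 123 115 111 110 112 114 117 108  81  41  27  29  31  38  63
189 108  68  40  31  31  33  53  97 121 117 110 110 110 108 106 103 101  97  80  44  28  30  31  40  65
190 115  75  43  32  32  33  51  88 113 117 120 124 126 127 124 116 107  99  82  48  30  30  36  49  76
191 124  86  49  35  31  34  49  88 119 130 135 139 140 142 140 132 118 104  85  49  31  36  48  69  99
192 131  99  62  40  33  33  45  85 122 135 139 140 141 140 138 131 119 105  87  57  44  53  75 10
[... 255 characters left out ...]
98 101 103 105 106 105 105 111 121 132 139 141 142 144 147 147
196 119  95  68  56  49  41  41  49  64  85 100 109 112 114 115 119 126 137 145 147 147 147 147 147 148
197  59  41  46  59  67  67  60  49  36  51  76 111 127 131 133 136 141 147 148 149 148 148 149 148 148
198  55  75  95 103 109 109 104  95  79  57  47  94 130 141 145 147 149 150 149 149 149 150 149 149 149
199 101 115 111 104 102 101 103 112 119  95  48  57 109 130 141 148 149 150 150 150 150 150 150 150 150
200 127 116  94  83  80  80  83  97 122 120  68  27  66 101 130 145 149 150 150 150 150 150 149 151 150[ WARN:0@0.773] global loadsave.cpp:1063 imwrite_ Unsupported depth image for selected encoder is fallbacked to CV_8U.
```

The ring is held and centred on the post axis, at u about 274. Lowering.

Request:
carry_out(slide=[[0, 0, -0.06], [0, 0, -0.1], [0, 0, -0.13], [0, 0, -0.16], [0, 0, -0.18], [0, 0, -0.2], [0, 0, -0.2]], dr=[[0, 0, 0], [0, 0, 0], [0, 0, 0], [0, 0, 0], [0, 0, 0], [0, 0, 0], [0, 0, 0]], gripper=[15, 15, 15, 15, 15, 15, 15])

```text
clock: 26.72
eef_pos: [582.1, -6.3, 189.2]
eef_rot: [3.142, 0.001, -0.142]
wrist_force: [-0.1, 0.1, -0.8]
finger_gap: 27.1
finger_force: 15.0
```

Request:
carry_out(slide=[[0, 0, -0.05], [0, 0, -0.08], [0, 0, -0.11], [0, 0, -0.13], [0, 0, -0.13], [0, 0, -0.13]], dr=[[0, 0, 0], [0, 0, 0], [0, 0, 0], [0, 0, 0], [0, 0, 0], [0, 0, 0]], gripper=[15, 15, 15, 15, 15, 15])

```text
clock: 27.22
eef_pos: [582.4, -6.4, 157.4]
eef_rot: [3.142, 0.0, -0.142]
wrist_force: [0.1, 0.3, 0.1]
finger_gap: 27.4
finger_force: 15.0
```

Request:
carry_out(slide=[[0, 0, 0], [0, 0, 0], [0, 0, 0], [0, 0, 0.1], [0, 0, 0.2], [0, 0, 0.3], [0, 0, 0.33], [0, 0, 0.33]], dr=[[0, 0, 0], [0, 0, 0], [0, 0, 0], [0, 0, 0], [0, 0, 0], [0, 0, 0], [0, 0, 0], [0, 0, 0]], gripper=[38, 38, 38, 38, 38, 38, 38, 38])

```text
clock: 27.88
eef_pos: [582.9, -6.4, 242.2]
eef_rot: [-3.141, -0.004, -0.142]
wrist_force: [0.8, -0.6, -0.2]
finger_gap: 35.8
finger_force: 0.0
```

Request:
carry_out(slide=[[-0.15, 0.8, 0], [-0.15, 0.8, 0], [-0.15, 0.8, 0], [-0.15, 0.8, 0], [-0.15, 0.8, 0], [-0.15, 0.8, 0], [-0.15, 0.8, 0]], dr=[[0, 0, 0], [0, 0, 0], [0, 0, 0], [0, 0, 0], [0, 0, 0], [0, 0, 0], [0, 0, 0]], gripper=[35, 35, 35, 35, 35, 35, 35])

```text
clock: 28.47
eef_pos: [544.1, 195.0, 238.4]
eef_rot: [3.141, 0.002, -0.139]
wrist_force: [0.7, -0.3, -0.4]
finger_gap: 32.8
finger_force: 0.0
```

Request:
carry_out(slide=[[-0.143, 0.768, 0], [-0.143, 0.768, 0], [-0.143, 0.768, 0], [-0.143, 0.768, 0], [-0.143, 0.768, 0], [-0.143, 0.768, 0], [-0.143, 0.768, 0], [-0.143, 0.768, 0]], dr=[[0, 0, 0], [0, 0, 0], [0, 0, 0], [0, 0, 0], [0, 0, 0], [0, 0, 0], [0, 0, 0], [0, 0, 0]], gripper=[35, 35, 35, 35, 35, 35, 35, 35])

```text
clock: 29.13
eef_pos: [509.7, 384.2, 239.2]
eef_rot: [3.14, 0.001, -0.143]
wrist_force: [0.0, -1.0, 0.3]
finger_gap: 33.0
finger_force: 0.0
```

Request:
carry_out(slide=[[0, 0, -0.15], [0, 0, -0.3], [0, 0, -0.4], [0, 0, -0.4], [0, 0, -0.43], [0, 0, -0.46], [0, 0, -0.46], [0, 0, -0.46]], dr=[[0, 0, 0], [0, 0, 0], [0, 0, 0], [0, 0, 0], [0, 0, 0], [0, 0, 0], [0, 0, 0], [0, 0, 0]], gripper=[35, 35, 35, 35, 35, 35, 35, 35])

```text
clock: 29.8
eef_pos: [509.5, 385.5, 126.2]
eef_rot: [-3.141, -0.001, -0.142]
wrist_force: [-0.5, -0.2, -0.0]
finger_gap: 33.0
finger_force: 0.0
```

No wall contact. Creeping down.

Request:
carry_out(slide=[[0, 0, -0.02], [0, 0, -0.035], [0, 0, -0.045], [0, 0, -0.05], [0, 0, -0.055], [0, 0, -0.06], [0, 0, -0.062], [0, 0, -0.062]], dr=[[0, 0, 0], [0, 0, 0], [0, 0, 0], [0, 0, 0], [0, 0, 0], [0, 0, 0], [0, 0, 0], [0, 0, 0]], gripper=[35, 35, 35, 35, 35, 35, 35, 35])

```text
clock: 30.47
eef_pos: [509.1, 385.6, 109.6]
eef_rot: [-3.142, -0.0, -0.142]
wrist_force: [0.2, -1.1, 0.2]
finger_gap: 33.0
finger_force: 0.1
```

Request:
carry_out(slide=[[0, 0, -0.01], [0, 0, -0.022], [0, 0, -0.022], [0, 0, -0.022], [0, 0, -0.022], [0, 0, -0.022], [0, 0, -0.022], [0, 0, -0.022]], dr=[[0, 0, 0], [0, 0, 0], [0, 0, 0], [0, 0, 0], [0, 0, 0], [0, 0, 0], [0, 0, 0], [0, 0, 0]], gripper=[35, 35, 35, 15, 15, 15, 15, 15])

```text
clock: 31.13
eef_pos: [509.1, 385.6, 104.2]
eef_rot: [-3.142, -0.0, -0.142]
wrist_force: [0.1, -0.6, -0.3]
finger_gap: 27.5
finger_force: 15.0
```

Request:
carry_out(slide=[[0, 0, 0.12], [0, 0, 0.26], [0, 0, 0.4], [0, 0, 0.544], [0.027, -0.145, 0.544], [0.054, -0.29, 0.544], [0.081, -0.435, 0.544], [0.108, -0.58, 0.544], [0.108, -0.58, 0.544], [0.108, -0.58, 0.544]], dr=[[0, 0, 0], [0, 0, 0], [0, 0, 0], [0, 0, 0], [0, 0, 0], [0, 0, 0], [0, 0, 0], [0, 0, 0], [0, 0, 0], [0, 0, 0]], gripper=[15, 15, 15, 15, 15, 15, 15, 15, 15, 15])

```text
clock: 31.97
eef_pos: [536.5, 239.1, 240.5]
eef_rot: [-3.141, -0.0, -0.144]
wrist_force: [0.4, 0.3, -0.6]
finger_gap: 27.8
finger_force: 15.0
```

Request:
carry_out(slide=[[0.03, -0.16, 0], [0.06, -0.32, 0], [0.09, -0.48, 0], [0.12, -0.64, 0], [0.15, -0.8, 0], [0.175, -0.93, 0], [0.185, -0.988, 0], [0.185, -0.988, 0], [0.185, -0.988, 0], [0.185, -0.988, 0]], dr=[[0, 0, 0], [0, 0, 0], [0, 0, 0], [0, 0, 0], [0, 0, 0], [0, 0, 0], [0, 0, 0], [0, 0, 0], [0, 0, 0], [0, 0, 0]], gripper=[15, 15, 15, 15, 15, 15, 15, 15, 15, 15])

```text
clock: 32.8
eef_pos: [582.3, -4.6, 240.1]
eef_rot: [-3.141, 0.0, -0.14]
wrist_force: [0.2, -0.5, -0.4]
finger_gap: 27.5
finger_force: 15.0
```

```bash
python3 chk.py 2>/dev/null | sed -n '1,17p'
python3 - <<'E'
from h import *
np.set_printoptions(precision=1,suppress=True)
a=cv2.imread('pics/rs_chk.png')
blue=lambda a:a[:,:,0].astype(int)-a[:,:,2]>30
q,ax=ringc(a,266,203,12,blue);print('blue',q,ax,back('scene',*q,7))
a=cv2.imread('pics/rs6.png');q,ax=ringc(a,266,203,12,blue);print('blue before',q,ax,back('scene',*q,7))
E
```

```text
[582.3  -4.6 240.1] 27.537197341531932
post-axis px [274.1 191.7]
183  85  47  33  30  30  33  50  96 130 140 140 139 141 141 143 145 145 137 109  54  25  28  31  33  50
184  85  47  34  30  31  33  52 101 135 142 141 139 138 138 140 143 144 139 112  54  25  27  30  33  51
185  90  48  33  30  31  34  56 102 131 130 123 117 112 112 117 123 129 131 109  54  26  28  31  34  52
186  95  53  33  31  31  33  54  93 109  96  85  81  79  79  82  86  93 106  98  53  26  29  30  34  52
187 101  58  35  31  30  33  49  74  75  63  57  57  56  56  57  58  61  77  75  44  26  28  31  36  56
188 104  63  37  31  30  32  40  54  53  49  44  41  42  41  41  42  48  55  51  34  26  29  31  37  60
189 109  68  40  32  31  30  35  42  43  42  42  50  53  53  50  46  42  41  36  26  25  28  31  39  64
190 114  77  44  32  30  30  32  37  40  49  64  81  88  88  84  75  59  44  33  25  25  29  33  44  72
191 125  90  52  35  31  30  31  39  47  64  92 114 123 124 120 106  81  55  37  26  27  32  42  61  91
192 135 104  66  43  33  31  31  38  51  66  88 109 120 121 116 103  79  56  41  35  37  48  66  92 119
193 141 119  90  62  45  36  31  33  42  51  63  76  82  83  77  67  55  47  50  59  68  81 103 126 140
194 144 136 117  94  69  50  39  36  37  39  42  46  48  49  46  43  42  51  73  98 110 120 133 143 148
195 142 134 122 104  81  62  51  49  46  43  41  39  39  40  41  45  57  79 107 130 139 141 145 147 148
196 119  95  69  57  48  40  36  37  42  53  57  57  55  56  62  72  91 114 135 143 147 148 147 148 148
197  58  41  46  59  66  66  60  50  34  39  63  84  90  94 101 114 129 140 146 148 149 149 148 149 149
blue [266.4 202. ] [11.  12.9] [454.2  13.2   7. ]
blue before [266.4 202. ] [10.9 12.9] [454.3  13.    7. ]
```

Request:
carry_out(slide=[[0, 0, -0.06], [0, 0, -0.1], [0, 0, -0.13], [0, 0, -0.16], [0, 0, -0.18], [0, 0, -0.2], [0, 0, -0.2]], dr=[[0, 0, 0], [0, 0, 0], [0, 0, 0], [0, 0, 0], [0, 0, 0], [0, 0, 0], [0, 0, 0]], gripper=[15, 15, 15, 15, 15, 15, 15])

```text
clock: 33.43
eef_pos: [582.1, -6.3, 189.2]
eef_rot: [3.142, 0.001, -0.142]
wrist_force: [0.3, -0.7, -1.1]
finger_gap: 27.2
finger_force: 15.0
```

Request:
carry_out(slide=[[0, 0, -0.04], [0, 0, -0.07], [0, 0, -0.09], [0, 0, -0.09], [0, 0, -0.09]], dr=[[0, 0, 0], [0, 0, 0], [0, 0, 0], [0, 0, 0], [0, 0, 0]], gripper=[15, 15, 15, 15, 15])

```text
clock: 33.85
eef_pos: [582.3, -6.4, 167.4]
eef_rot: [3.142, 0.001, -0.142]
wrist_force: [0.8, 0.2, -0.7]
finger_gap: 27.3
finger_force: 15.0
```

Request:
carry_out(slide=[[0, 0, 0], [0, 0, 0], [0, 0, 0], [0, 0, 0.1], [0, 0, 0.2], [0, 0, 0.29], [0, 0, 0.29]], dr=[[0, 0, 0], [0, 0, 0], [0, 0, 0], [0, 0, 0], [0, 0, 0], [0, 0, 0], [0, 0, 0]], gripper=[40, 40, 40, 40, 40, 40, 40])

```text
clock: 34.43
eef_pos: [583.5, -6.5, 245.1]
eef_rot: [-3.141, -0.007, -0.141]
wrist_force: [0.6, 0.7, -0.1]
finger_gap: 37.8
finger_force: 0.0
```

Request:
carry_out(slide=[[-0.15, 0.02, 0], [-0.3, 0.04, 0], [-0.45, 0.06, 0], [-0.509, 0.074, 0], [-0.509, 0.074, -0.1], [-0.509, 0.074, -0.2], [-0.509, 0.074, -0.2], [-0.509, 0.074, -0.2], [-0.509, 0.074, -0.2]], dr=[[0, 0, 0], [0, 0, 0], [0, 0, 0], [0, 0, 0], [0, 0, 0], [0, 0, 0], [0, 0, 0], [0, 0, 0], [0, 0, 0]], gripper=[50, 50, 50, 50, 50, 50, 50, 50, 50])

```text
clock: 35.18
eef_pos: [455.6, 12.1, 191.1]
eef_rot: [-3.141, -0.001, -0.142]
wrist_force: [0.2, 0.8, -0.1]
finger_gap: 47.0
finger_force: 0.0
```

```bash
python3 - <<'E'
from h import *
np.set_printoptions(precision=1,suppress=True)
print(read_state()['eef_pos'])
a=camera('scene')[:,:,::-1];b=camera('top')[:,:,::-1]
cv2.imwrite('pics/rs10.png',a);cv2.imwrite('pics/rt10.png',b)
blue=lambda a:a[:,:,0].astype(int)-a[:,:,2]>30
q,ax=ringc(a,266,203,13,blue);print('blue',q,ax,back('scene',*q,7))
A=cv2.resize(a[185:240,240:320],None,fx=5,fy=5,interpolation=2);B=cv2.resize(b[185:240,240:320],None,fx=5,fy=5,interpolation=2)
C=cv2.resize(b[195:262,85:185],None,fx=4,fy=4,interpolation=2)
D=cv2.resize(a[150:217,340:440],None,fx=4,fy=4,interpolation=2)
cv2.imwrite('pics/c10.png',np.vstack([np.hstack([A,B]),np.hstack([C,D])]))
E
```

```text
[455.6  12.1 191.1]
blue [257.7 198.2] [10.7 12.6] [432.4  -4.2   7. ]
```

View pics/c10.png

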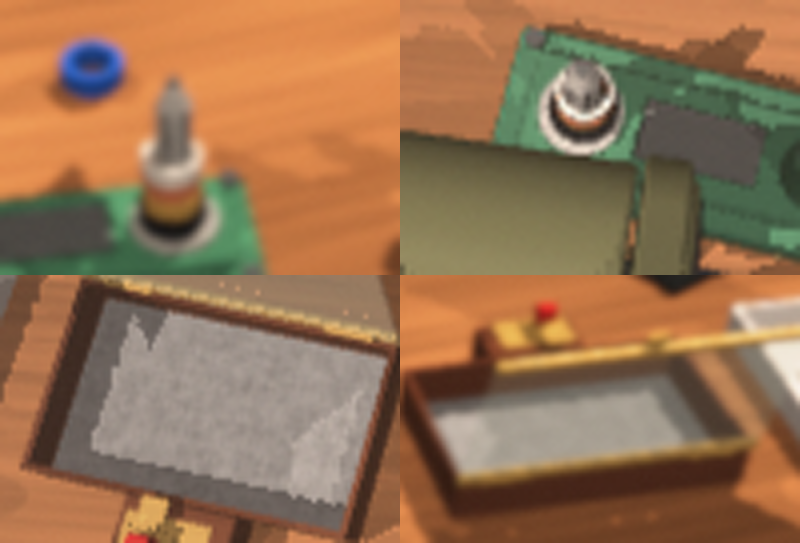

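The stack is black, yellow, rose, silver, and the box is empty. The blue collar has been knocked to about (433,-5). Following it.

Request:
carry_out(slide=[[-0.088, -0.069, 0], [-0.088, -0.069, 0], [-0.088, -0.069, 0], [-0.088, -0.069, 0], [-0.088, -0.069, 0]], dr=[[0, 0, 0], [0, 0, 0], [0, 0, 0], [0, 0, 0], [0, 0, 0]], gripper=[55, 55, 55, 55, 55])

```text
clock: 35.7
eef_pos: [433.7, -4.9, 190.6]
eef_rot: [-3.141, -0.001, -0.141]
wrist_force: [-0.3, 0.2, -0.2]
finger_gap: 52.0
finger_force: 0.0
```

```bash
python3 - <<'E'
from h import *
np.set_printoptions(precision=1,suppress=True)
print(read_state()['eef_pos'])
a=camera('scene')[:,:,::-1]
blue=lambda a:a[:,:,0].astype(int)-a[:,:,2]>30
q,ax=ringc(a,257.7,198,13,blue);print('blue',q,ax,back('scene',*q,7))
E
```

```text
[433.7  -4.9 190.6]
blue [257.8 198.2] [10.7 12.2] [432.5  -3.8   7. ]
```

Request:
carry_out(slide=[[0, 0, -0.15], [0, 0, -0.25], [0, 0, -0.32], [0, 0, -0.356], [0, 0, -0.356], [0, 0, -0.356], [0, 0, -0.356], [0, 0, -0.356], [0, 0, -0.356], [0, 0, -0.356]], dr=[[0, 0, 0], [0, 0, 0], [0, 0, 0], [0, 0, 0], [0, 0, 0], [0, 0, 0], [0, 0, 0], [0, 0, 0], [0, 0, 0], [0, 0, 0]], gripper=[55, 55, 55, 55, 55, 20, 20, 20, 20, 20])

```text
clock: 36.58
eef_pos: [433.6, -5.2, 102.1]
eef_rot: [-3.141, -0.002, -0.142]
wrist_force: [-1.3, 1.1, 8.8]
finger_gap: 32.2
finger_force: 15.0
```

Request:
carry_out(slide=[[0, 0, 0.1], [0, 0, 0.2], [0, 0, 0.35], [0, 0, 0.5], [0, 0, 0.556], [0, 0, 0.556], [0, 0, 0.556]], dr=[[0, 0, 0], [0, 0, 0], [0, 0, 0], [0, 0, 0], [0, 0, 0], [0, 0, 0], [0, 0, 0]], gripper=[20, 20, 20, 20, 20, 20, 20])

```text
clock: 37.17
eef_pos: [433.1, -5.2, 240.5]
eef_rot: [-3.142, -0.002, -0.142]
wrist_force: [0.7, 0.9, -1.2]
finger_gap: 32.1
finger_force: 15.0
```

Request:
carry_out(slide=[[0.15, 0, 0], [0.3, -0.002, 0], [0.45, -0.004, 0], [0.55, -0.005, 0], [0.597, -0.005, 0], [0.597, -0.005, 0], [0.597, -0.005, 0], [0.597, -0.005, 0]], dr=[[0, 0, 0], [0, 0, 0], [0, 0, 0], [0, 0, 0], [0, 0, 0], [0, 0, 0], [0, 0, 0], [0, 0, 0]], gripper=[20, 20, 20, 20, 20, 20, 20, 20])

```text
clock: 37.83
eef_pos: [581.4, -6.4, 239.1]
eef_rot: [3.141, 0.002, -0.142]
wrist_force: [-0.3, -0.5, -0.5]
finger_gap: 32.2
finger_force: 15.0
```

```bash
python3 - <<'E'
from h import *
np.set_printoptions(precision=2,suppress=True)
s=read_state();e=s['eef_pos'];print(e,s['finger_gap'])
a=camera('scene')[:,:,::-1];cv2.imwrite('pics/rs11.png',a)
blue=lambda a:a[:,:,0].astype(int)-a[:,:,2]>30
p=proj('scene',[e[0],e[1],e[2]-97+2]);q,ax=ringc(a,*p,13,blue);print(p,q,ax)
# full ring projected for comparison
th=np.linspace(0,6.28,40)
P=np.array([proj('scene',[e[0]+17*np.cos(t),e[1]+17*np.sin(t),e[2]-102.1+z]) for t in th for z in(0,14)])
print('ideal bbox',P.min(0),P.max(0))
x0,y0=(p-16).astype(int);m=blue(a[y0:y0+32,x0:x0+32]);yy,xx=np.nonzero(m);print('seen',xx.min()+x0,xx.max()+x0,yy.min()+y0,yy.max()+y0)
for r in m: print(''.join('#' if v else '.' for v in r))
E
```

```text
[581.39  -6.37 239.12] 32.223864815834055
[273.86 191.81] [273.59 191.23] [12.67 15.65]
ideal bbox [266.09 184.57] [281.61 199.26]
seen 267 281 186 197
................................
................................
................................
................................
................................
................................
................................
................................
................................
................................
................................
.............########...........
...........############.........
..........##############........
..........###############.......
..........######..#######.......
..........####......#####.......
..........####......#####.......
..........#####....#####........
...........############.........
...........############.........
............##########..........
.............#######............
................................
................................
................................
................................
................................
................................
................................
................................
................................
```

Request:
carry_out(slide=[[0, 0, -0.06], [0, 0, -0.1], [0, 0, -0.13], [0, 0, -0.15], [0, 0, -0.17], [0, 0, -0.19], [0, 0, -0.2], [0, 0, -0.2]], dr=[[0, 0, 0], [0, 0, 0], [0, 0, 0], [0, 0, 0], [0, 0, 0], [0, 0, 0], [0, 0, 0], [0, 0, 0]], gripper=[20, 20, 20, 20, 20, 20, 20, 20])

```text
clock: 38.55
eef_pos: [582.2, -6.4, 189.6]
eef_rot: [3.142, 0.001, -0.142]
wrist_force: [0.3, 0.1, -0.5]
finger_gap: 32.5
finger_force: 15.0
```

Request:
carry_out(slide=[[0, 0, -0.02], [0, 0, -0.035], [0, 0, -0.042], [0, 0, -0.042], [0, 0, -0.042]], dr=[[0, 0, 0], [0, 0, 0], [0, 0, 0], [0, 0, 0], [0, 0, 0]], gripper=[20, 20, 20, 20, 20])

```text
clock: 38.97
eef_pos: [582.4, -6.4, 179.6]
eef_rot: [3.142, 0.0, -0.142]
wrist_force: [-0.3, -0.5, -0.8]
finger_gap: 32.5
finger_force: 15.0
```

Request:
carry_out(slide=[[0, 0, 0], [0, 0, 0], [0, 0, 0], [0, 0, 0.1], [0, 0, 0.2], [0, 0, 0.242], [0, 0, 0.242], [0, -0.15, 0.242], [0, -0.3, 0.242], [0, -0.3, 0.242]], dr=[[0, 0, 0], [0, 0, 0], [0, 0, 0], [0, 0, 0], [0, 0, 0], [0, 0, 0], [0, 0, 0], [0, 0, 0], [0, 0, 0], [0, 0, 0]], gripper=[45, 45, 45, 45, 45, 45, 45, 45, 45, 45])

```text
clock: 39.8
eef_pos: [581.8, -86.1, 238.5]
eef_rot: [3.141, 0.001, -0.145]
wrist_force: [0.3, 0.4, -0.2]
finger_gap: 42.2
finger_force: 0.0
```

```bash
python3 - <<'E'
from h import *
np.set_printoptions(precision=2,suppress=True)
s=read_state();print(s['eef_pos'],s['finger_gap'])
a=camera('scene')[:,:,::-1];cv2.imwrite('pics/rs12.png',a)
blue=lambda a:a[:,:,0].astype(int)-a[:,:,2]>30
for zb in(76,78,80):
    th=np.linspace(0,6.28,40);P=np.array([proj('scene',[582.2+17*np.cos(t),-6+17*np.sin(t),zb+z]) for t in th for z in(0,14)])
    print('ideal bbox',zb,P.min(0),P.max(0))
x0,y0=258,190;m=blue(a[y0:y0+34,x0:x0+34]);yy,xx=np.nonzero(m);print('seen',xx.min()+x0,xx.max()+x0,yy.min()+y0,yy.max()+y0)
for r in m: print(''.join('#' if v else '.' for v in r))
S=np.array([560.8,-124.3]);th0=np.arctan2(-.988,-.157)
X=np.array([.99,-.14]);Y=np.array([.14,.99])
for g in(-.3,0,.2,.4,.6,.8,1.0,1.15,1.25,1.3,1.35):
    t=th0-g;u=np.array([np.cos(t),np.sin(t)]);n=np.array([-u[1],u[0]])
    print(g,S+152*u+(11.5+8*abs(n@X)+12.5*abs(n@Y))*n)
E
```

```text
[581.82 -86.07 238.54] 42.221040348428474
ideal bbox 76 [266.75 205.62] [281.69 220.1 ]
ideal bbox 78 [266.74 204.96] [281.69 219.45]
ideal bbox 80 [266.72 204.3 ] [281.7 218.8]
seen 268 280 208 219
..................................
..................................
..................................
..................................
..................................
..................................
..................................
..................................
..................................
..................................
..................................
..................................
..................................
..................................
..................................
..................................
..................................
..................................
...........###......#.............
..........####......###...........
..........###.......###...........
..........###.......###...........
..........###.......###...........
..........####....#####...........
..........#############...........
..........#############...........
...........###########............
...........##########.............
............#########.............
..............#####...............
..................................
..................................
..................................
..................................
-0.3 [ 604.81 -271.54]
0 [ 556.41 -277.51]
0.2 [ 528.21 -274.39]
0.4 [ 500.63 -265.91]
0.6 [ 474.7  -252.08]
0.8 [ 451.51 -233.11]
1.0 [ 432.17 -209.46]
1.15 [ 420.83 -189.08]
1.25 [ 415.01 -174.47]
1.3 [ 412.67 -166.91]
1.35 [ 410.71 -159.21]
```

The blue collar matches the projected home position. Next is the wrench: go round to its far side and swing it clockwise.

Request:
carry_out(slide=[[-0.03, -0.791, 0], [-0.03, -0.791, 0], [-0.03, -0.791, 0], [-0.03, -0.791, 0], [-0.03, -0.791, 0], [-0.03, -0.791, 0], [-0.03, -0.791, -0.15], [-0.03, -0.791, -0.3], [-0.03, -0.791, -0.324], [-0.03, -0.791, -0.324]], dr=[[0, 0, 0], [0, 0, 0], [0, 0, 0], [0, 0, 0], [0, 0, 0], [0, 0, 0], [0, 0, 0], [0, 0, 0], [0, 0, 0], [0, 0, 0]], gripper=[0, 0, 0, 0, 0, 0, 0, 0, 0, 0])

```text
clock: 40.68
eef_pos: [574.3, -277.7, 156.3]
eef_rot: [-3.139, 0.005, -0.141]
wrist_force: [-0.4, -0.1, 0.2]
finger_gap: 0.7
finger_force: 0.0
```

Request:
carry_out(slide=[[-0.075, 0.006, 0], [-0.13, 0.012, 0], [-0.186, 0.018, 0], [-0.242, 0.034, 0], [-0.297, 0.052, 0], [-0.35, 0.079, 0], [-0.4, 0.107, 0], [-0.447, 0.144, 0], [-0.493, 0.183, 0], [-0.493, 0.183, 0]], dr=[[0, 0, 0], [0, 0, 0], [0, 0, 0], [0, 0, 0], [0, 0, 0], [0, 0, 0], [0, 0, 0], [0, 0, 0], [0, 0, 0], [0, 0, 0]], gripper=[0, 0, 0, 0, 0, 0, 0, 0, 0, 0])

```text
clock: 41.52
eef_pos: [451.4, -232.3, 161.3]
eef_rot: [3.141, -0.002, -0.141]
wrist_force: [-0.3, -0.0, 0.2]
finger_gap: 0.5
finger_force: 0.0
```

Request:
carry_out(slide=[[-0.025, 0.03, 0], [-0.05, 0.06, 0], [-0.077, 0.095, 0], [-0.1, 0.13, 0], [-0.115, 0.16, 0], [-0.115, 0.16, 0]], dr=[[0, 0, 0], [0, 0, 0], [0, 0, 0], [0, 0, 0], [0, 0, 0], [0, 0, 0]], gripper=[0, 0, 0, 0, 0, 0])

```text
clock: 42.02
eef_pos: [422.4, -192.2, 159.3]
eef_rot: [-3.141, 0.001, -0.141]
wrist_force: [0.3, -0.2, -0.6]
finger_gap: 0.5
finger_force: 0.0
```

Request:
carry_out(slide=[[-0.008, 0.018, 0], [-0.015, 0.037, 0], [-0.015, 0.037, 0]], dr=[[0, 0, 0], [0, 0, 0], [0, 0, 0]], gripper=[0, 0, 0])

```text
clock: 42.27
eef_pos: [419.0, -183.6, 159.1]
eef_rot: [-3.141, 0.0, -0.141]
wrist_force: [-0.0, -0.2, 0.1]
finger_gap: 0.4
finger_force: 0.1
```

Request:
carry_out(slide=[[-0.007, 0.016, 0], [-0.007, 0.016, 0]], dr=[[0, 0, 0], [0, 0, 0]], gripper=[0, 0])

```text
clock: 42.43
eef_pos: [417.2, -179.8, 159.1]
eef_rot: [-3.141, 0.0, -0.141]
wrist_force: [0.8, 0.1, 0.8]
finger_gap: 0.4
finger_force: 0.3
```

```bash
python3 - <<'E'
from h import *
np.set_printoptions(precision=1,suppress=True)
print(read_state()['eef_pos'],read_state()['wrist_force'])
for n in('top','scene'):
    a=camera(n)[:,:,::-1]; cv2.imwrite(f'pics/w_{n}.png',a)
    # bright handle shaft: between 40 and 100 mm from screw; score per angle
    g=a.astype(int);best=[]
    th0=np.arctan2(-.988,-.157)
    for s in np.arange(0,1.5,.02):
        t=th0-s;v=0
        for r in range(45,95,5):
            u=proj(n,[560.8+r*np.cos(t),-124.3+r*np.sin(t),80]);c=g[int(round(u[1])),int(round(u[0]))];v+=c.min()-(c.max()-c.min())
        best.append((v/10,round(s,2)))
    print(n,sorted(best)[-6:])
E
```

```text
[ 417.2 -179.8  159.1] [0.8 0.1 0.8]
top [(np.float64(131.6), np.float64(1.28)), (np.float64(135.3), np.float64(1.18)), (np.float64(136.5), np.float64(1.26)), (np.float64(141.5), np.float64(1.2)), (np.float64(141.8), np.float64(1.22)), (np.float64(142.6), np.float64(1.24))]
scene [(np.float64(125.6), np.float64(1.2)), (np.float64(131.7), np.float64(1.3)), (np.float64(133.3), np.float64(1.22)), (np.float64(141.6), np.float64(1.24)), (np.float64(143.8), np.float64(1.28)), (np.float64(145.0), np.float64(1.26))]
```

The handle is at about 1.24, nearly tight. Creeping in small steps with force readings.

Request:
carry_out(slide=[[-0.003, 0.008, 0], [-0.003, 0.008, 0], [-0.003, 0.008, 0]], dr=[[0, 0, 0], [0, 0, 0], [0, 0, 0]], gripper=[0, 0, 0])

```text
clock: 42.78
eef_pos: [416.6, -178.1, 159.1]
eef_rot: [-3.142, 0.0, -0.142]
wrist_force: [0.8, -1.0, -0.3]
finger_gap: 0.6
finger_force: 0.3
```

Request:
carry_out(slide=[[-0.003, 0.008, 0], [-0.003, 0.008, 0], [-0.003, 0.008, 0]], dr=[[0, 0, 0], [0, 0, 0], [0, 0, 0]], gripper=[0, 0, 0])

```text
clock: 43.03
eef_pos: [415.8, -176.1, 159.1]
eef_rot: [-3.142, 0.0, -0.141]
wrist_force: [0.8, -0.1, -0.1]
finger_gap: 0.6
finger_force: 0.4
```

Request:
carry_out(slide=[[-0.003, 0.008, 0], [-0.003, 0.008, 0], [-0.003, 0.008, 0]], dr=[[0, 0, 0], [0, 0, 0], [0, 0, 0]], gripper=[0, 0, 0])

```text
clock: 43.28
eef_pos: [415.1, -174.0, 159.1]
eef_rot: [-3.142, 0.0, -0.141]
wrist_force: [1.1, -0.3, 0.3]
finger_gap: 0.4
finger_force: 0.3
```

Request:
carry_out(slide=[[-0.002, 0.008, 0], [-0.002, 0.008, 0], [-0.002, 0.008, 0]], dr=[[0, 0, 0], [0, 0, 0], [0, 0, 0]], gripper=[0, 0, 0])

```text
clock: 43.53
eef_pos: [414.8, -172.5, 159.4]
eef_rot: [3.14, -0.001, -0.141]
wrist_force: [1.8, -6.2, -1.5]
finger_gap: 0.1
finger_force: 3.0
```

Request:
carry_out(slide=[[-0.002, 0.008, 0], [-0.002, 0.008, 0], [-0.002, 0.008, 0]], dr=[[0, 0, 0], [0, 0, 0], [0, 0, 0]], gripper=[0, 0, 0])

```text
clock: 43.78
eef_pos: [414.4, -170.8, 159.5]
eef_rot: [3.14, -0.002, -0.141]
wrist_force: [0.5, -9.6, -0.5]
finger_gap: 0.7
finger_force: 4.8
```

Request:
carry_out(slide=[[-0.002, 0.008, 0], [-0.002, 0.008, 0], [-0.002, 0.008, 0]], dr=[[0, 0, 0], [0, 0, 0], [0, 0, 0]], gripper=[0, 0, 0])

```text
clock: 44.03
eef_pos: [413.9, -168.9, 159.5]
eef_rot: [3.14, -0.002, -0.141]
wrist_force: [1.6, -9.6, -0.4]
finger_gap: 0.1
finger_force: 4.9
```

Request:
carry_out(slide=[[-0.002, 0.008, 0], [-0.002, 0.008, 0], [-0.002, 0.008, 0]], dr=[[0, 0, 0], [0, 0, 0], [0, 0, 0]], gripper=[0, 0, 0])

```text
clock: 44.28
eef_pos: [413.5, -166.9, 159.5]
eef_rot: [3.14, -0.002, -0.141]
wrist_force: [2.5, -10.3, -0.7]
finger_gap: 0.1
finger_force: 4.9
```

Request:
carry_out(slide=[[-0.002, 0.008, 0], [-0.002, 0.008, 0], [-0.002, 0.008, 0]], dr=[[0, 0, 0], [0, 0, 0], [0, 0, 0]], gripper=[0, 0, 0])

```text
clock: 44.53
eef_pos: [413.0, -164.9, 159.6]
eef_rot: [3.14, -0.002, -0.141]
wrist_force: [2.6, -9.4, -0.2]
finger_gap: 0.8
finger_force: 5.0
```

The handle breaks over at about 10 N. A few mm more makes the click clear.

Request:
carry_out(slide=[[-0.002, 0.008, 0], [-0.004, 0.016, 0], [-0.006, 0.024, 0], [-0.006, 0.024, 0]], dr=[[0, 0, 0], [0, 0, 0], [0, 0, 0], [0, 0, 0]], gripper=[0, 0, 0, 0])

```text
clock: 44.87
eef_pos: [411.8, -158.8, 159.7]
eef_rot: [3.14, -0.003, -0.141]
wrist_force: [5.5, -9.8, -1.4]
finger_gap: 0.6
finger_force: 5.1
```

```bash
python3 - <<'E'
from h import *
print(read_state()['eef_pos'],read_state()['wrist_force'])
E
```

```text
[ 411.82575606 -158.81893137  159.73798082] [ 5.46556022 -9.80151527 -1.43968296]
```

The break-over is about 0.1 rad. Backing off gently and leaving.

Request:
carry_out(slide=[[0.004, -0.016, 0], [0.008, -0.032, 0], [0.012, -0.05, 0], [0.016, -0.07, 0], [0.03, -0.1, 0], [0.06, -0.17, 0], [0.06, -0.17, 0], [0.06, -0.17, 0.15], [0.06, -0.17, 0.3], [0.06, -0.17, 0.4]], dr=[[0, 0, 0], [0, 0, 0], [0, 0, 0], [0, 0, 0], [0, 0, 0], [0, 0, 0], [0, 0, 0], [0, 0, 0], [0, 0, 0], [0, 0, 0]], gripper=[0, 0, 0, 0, 0, 0, 0, 0, 0, 0])

```text
clock: 45.7
eef_pos: [426.2, -200.5, 261.8]
eef_rot: [3.141, -0.001, -0.142]
wrist_force: [0.6, 0.5, -0.1]
finger_gap: 0.4
finger_force: 0.0
```

Request:
carry_out(slide=[[-0.1, -0.3, 0], [-0.2, -0.6, 0], [-0.2, -0.6, 0], [-0.2, -0.6, 0], [-0.2, -0.6, 0], [-0.2, -0.6, 0], [-0.2, -0.6, 0]], dr=[[0, 0, 0], [0, 0, 0], [0, 0, 0], [0, 0, 0], [0, 0, 0], [0, 0, 0], [0, 0, 0]], gripper=[0, 0, 0, 0, 0, 0, 0])

```text
clock: 46.28
eef_pos: [376.2, -350.0, 258.8]
eef_rot: [-3.141, 0.001, -0.142]
wrist_force: [-0.2, -0.6, 0.2]
finger_gap: 0.1
finger_force: 0.0
```

```bash
python3 - <<'E'
from h import *
np.set_printoptions(precision=1,suppress=True)
print(read_state()['eef_pos'],read_state()['wrist_force'])
for n in('top','scene'):
    a=camera(n)[:,:,::-1]; cv2.imwrite(f'pics/f_{n}.png',a)
    g=a.astype(int)
    th0=np.arctan2(-.988,-.157);best=[]
    for s in np.arange(0.8,1.5,.02):
        t=th0-s;v=0
        for r in range(45,95,5):
            u=proj(n,[560.8+r*np.cos(t),-124.3+r*np.sin(t),80]);c=g[int(round(u[1])),int(round(u[0]))];v+=c.min()-(c.max()-c.min())
        best.append((v/10,round(s,2)))
    print(n,[b[1] for b in sorted(best)[-5:]])
a=cv2.imread('pics/f_scene.png');m=(a[:,:,0].astype(int)-a[:,:,2]>30)[190:224,258:292];yy,xx=np.nonzero(m);print('blue',xx.min()+258,xx.max()+258,yy.min()+190,yy.max()+190)
# colours of stack down post axis, front side facing the camera
for z in(40,51,61,71,83): 
    u=proj('scene',[582.2+12,-6-4,z]);print(z,a[int(round(u[1])),int(round(u[0]))][::-1])
E
```

```text
[ 376.2 -350.   258.8] [-0.2 -0.6  0.2]
top [np.float64(1.32), np.float64(1.24), np.float64(1.3), np.float64(1.26), np.float64(1.28)]
scene [np.float64(1.34), np.float64(1.26), np.float64(1.32), np.float64(1.28), np.float64(1.3)]
blue 268 280 208 219
40 [34 26 20]
51 [134  94  44]
61 [145  79  51]
71 [116 113 121]
83 [ 27  57 116]
```

The wrench is straight again and tight, the stack shows black, yellow, rose, silver and blue at the right heights, and the robot is clear. Handing in.

```bash
python3 -c "
from cell import *
print(sign_off())"
```

```text
the job is handed in; nothing more can be done
None
```

I handed the job in at about 46 s: the mandrel carries the black collar, the yellow, rose and silver bands and the blue collar, and the wrench was swung to a clear click and let go; one band was tipped on edge on the way and laid flat again before it was fitted.

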